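Colour reading on a gilded panel through a mask window

TASK

Take the colour meter out of its dock and calibrate it first: set it upright on the middle of the white tile, press lightly until its sprung nose is about half-way in, and hold it so for two seconds. Then take the reading on the gilded panel: set the nose straight down in the middle of the mask's larger hole, the meter square to the sloping panel, again pressed lightly with the nose about half-way in, touching neither panel nor mask anywhere else or with anything else. Finish while still holding the meter steady there in the gripper, and leave the other things on the table where they are.

Things in the scene. Friction and masses are not known exactly. Their poses are not given: they have to be found in the camera images.
- meter_grip (a point): The colour meter: a black upright cylinder 30 mm in diameter and 85 mm long with a sprung aluminium nose below it, 0.12 to 0.19 kg; it starts standing nose down in the dock. This point is on its axis in the middle of the ribbed grip band, 35 mm below its top and 70 mm above the tip of the free nose. z runs up the meter's axis, away from the nose; the meter is round, so it may be gripped from any side.
- nose_tip (a point): Centre of the flat end of the meter's nose, a cylinder 18 mm in diameter that stands 20 mm out of the meter's lower end when free. Same axes as the meter.
- nose (a joint): How far the nose has been pushed into the meter, in m: 0 free, 0.010 bottomed. The spring takes 1 N to start and 0.5 N per mm more, 6 N when bottomed; half-way in (5 mm) is about 3.5 N.
- dock: Grey block 80 x 80 x 42 mm, fixed to the table; origin at the centre of its underside. The meter stands upright in its central round well, 33 mm wide and 16 mm deep, and is drawn straight up. The meter's top is then 111 mm above the table.
- tile_top (a point): Centre of the face of the white calibration tile, level, 46 mm in diameter and 12 mm above the table, in a fixed black round puck 66 mm across whose rim stands 2 mm above the tile. z points up.
- window (a point): Centre of the larger round hole (36 mm across) in the card mask, at the level of the painted face seen through it. z points out of the panel, square to its face, which slopes 15 degrees from level, leaning back from the robot with its far edge higher; x points up the slope, y along the panel. The mask is a white card strip 252 x 70 mm and 2 mm thick, taped across the panel; the small 12 mm hole 105 mm further up the strip is only for lining it up.
- support: Fixed plywood support, 260 mm deep and 300 mm wide, that carries the gilded panel (240 mm up the slope, 320 mm along it, its face 43 mm above the table at the low edge and 105 mm at the high edge); it may be turned by up to 23 degrees either way. Origin on the table under the middle, x points towards the panel's high edge.
- panel: The gilded panel, 240 x 320 x 12 mm, with dark border; origin at the centre of its underside, z square to its face.
- tweezers: Steel tweezers lying on the table, 140 mm long; leave alone.
- jar: Small amber glass jar with white lid, 52 mm wide, 75 mm tall; leave alone.
- loupe: Black eyepiece loupe, 42 mm wide, 34 mm tall; leave alone.
- brush: Flat brush with wooden handle, 170 mm long; leave alone.

How it is judged:
By the outcome, as a careful person would: the job done as asked, in the order asked, and still so for the second after the job is handed in, while the arm keeps its last pose, push and grip.
It also fails if it takes over 48 s, if anything falls off the work surface, if the arm or the gripper's body presses on something with over 40 N, if the wrist force passes 120 N, or if a joint passes its speed limit or range.

ROBOT

A 7-joint arm with a two-finger parallel gripper is mounted at the origin on the work surface. World frame = base frame: x ahead of the robot, y to its left, z up, the work surface at z = 0. Lengths are in m, angles in rad, forces in N, time in s.
With the tool pointing down it reaches from about 0.4 to 0.85 m from the base axis. Payload 4.5 kg.
Tool frame: the origin (TCP) lies at the very end of the fingers, on their centre line; the grasp point (between the pads) lies 19 mm behind it; z points along the fingers, x is the direction in which the jaws open and shut, and the axes are right-handed (so a half turn about z gives the same grasp; the last joint's range is limited). The gripper opens to 88 mm and grips with 3 to 60 N. Pads are 18 mm wide; open, the fingers measure 123 mm over their backs; the gripper's body (75 mm by 187 mm) begins 45 mm behind the grasp point.
Start: joints at [-1.23, 0.689, -0.195, 1.565, 0.157, 0.902, -0.215], TCP at [0.189, 0.596, 0.239] pointing down, gripper open.
Joint ranges: [-3.01, 3.01], [-0.46, 2.08], [-1.47, 1.51], [0.13, 2.56], [-1, 4.14], [0.04, 2.09], [-2.66, 2.66]. Speed limits (rad/s): [2.57, 2.57, 3.14, 3.14, 3.14, 3.14, 3.14].

INTERFACE

Orientations are given as a unit quaternion [x, y, z, w].
In Python, from plant import ctrl gives the robot as it stands.
- The arm moves only by the tool servo_tool, never from a script. Its argument "deltas" is one flat list of numbers, 4 for each row, row after row: the shift along the tool's x, y, z in m, then the turn about the tool's z in degrees. In form: [x, y, z, roll, x, y, z, roll, ...]. A call has 1 to 5 rows; each row is the pose to reach, as a shift and turn from the pose commanded when the call began, along the tool's axes at that moment; what a row does not reach only later rows make up. A row lasts 1/12 s, in which the tool goes at most 41.7 mm and 7.16 degrees, less where a joint would pass 70% of its speed; a pose out of reach is approached as far as the arm can. A call with a gripper value outside its range is refused whole. "claw" is the gripper's target within -1 to 1 (fully open at 1, half-way at 0, shut at -1), set as the call begins (left out, the last holds). The fingers move at their own pace and stop on an object; the grip force is fixed at half the most. Time passes only in rows, so rows that repeat a pose let the fingers close. It gives the time, the measured TCP pose, the force and the opening at its end, in the units of the state.
- ctrl.sense(): the state, without advancing time (a new reading comes with each control period).
- ctrl.capture(name): name is "scene" or "side" or "wrist"; returns the picture (480x640x3 uint8, red, green, blue); there is no depth.
- ctrl.get_calibration(name): a dict with "fx", "fy", "cx", "cy" (pixels), "dist" ([k1, k2, p1, p2, k3] as OpenCV has them; the pictures are not rectified), "world_from_camera" (4x4, takes a point from camera to world coordinates). Camera axes: x right, y down, z forward; pixel columns grow to the right and rows downward; lengths in m; the calibration is good to about 2 mm. A picture is of the moment at which its call begins: read the wrist's pose just before it. get_calibration takes no time and is no camera call; for the wrist camera it gives the pose at the moment of the call.
- ctrl.hand_in(): hands the job in, once; it reports no verdict.
The state is a dict: "t": time; "joint_positions": joint angles; "joint_velocities": joint speeds; "effort": joint torques, N m; "tool_pos": TCP position; "eef_rot": TCP orientation; "wrist_force": force on the tool from outside, world axes, zero at the start; "moment": the same for the moment, N m; "opening": finger opening in m.
Only numpy, scipy, OpenCV 4.12 (cv2) and the standard library are available. Lean on these libraries where they do the work, as an engineer would, in place of code of your own. Each camera call takes 0.05 s, during which the arm holds its last target.

## Working session

There is one attempt and no reset: what is moved stays moved. The work goes in short steps, Python scripts to look and compute and a tool call to move; the robot and the scene stay as the last step left them, time stands still between calls to the robot, and variables do not carry over. Pictures are saved under pics/ and viewed, and the job is handed in when it is done.

Besides the shell and the picture viewer there is one more tool, called after "Emit:" as name(argument=value, ...), one argument or row to a line, values as JSON. servo_tool: Moves the arm, as the interface text tells. Its arguments: {"type":"object","properties":{"deltas":{"type":"array"},"claw":{"type":"number"}},"required":["deltas"]}

```bash
ls; mkdir -p pics
cat > h.py <<'E'
from plant import ctrl
import numpy as np, cv2
from scipy.spatial.transform import Rotation as R
def cap(name,fn):
    c=ctrl.get_calibration(name); im=ctrl.capture(name)
    cv2.imwrite('pics/'+fn+'.png',im[:,:,::-1]); np.save('pics/'+fn+'.npy',im)
    np.savez('pics/'+fn+'_cal.npz',**{k:np.array(v) for k,v in c.items()})
    return im,c
def load(fn):
    return np.load('pics/'+fn+'.npy'),dict(np.load('pics/'+fn+'_cal.npz'))
def K(c): return np.array([[c['fx'],0,c['cx']],[0,c['fy'],c['cy']],[0,0,1.]])
def proj(c,P):
    T=np.linalg.inv(np.array(c['world_from_camera'])); P=np.atleast_2d(P).astype(float)
    return cv2.projectPoints(P,cv2.Rodrigues(T[:3,:3])[0],T[:3,3],K(c),np.array(c['dist'],float))[0][:,0]
def ray(c,uv):
    n=cv2.undistortPoints(np.array(uv,float).reshape(-1,1,2),K(c),np.array(c['dist'],float))[:,0]
    W=np.array(c['world_from_camera']); d=np.c_[n,np.ones(len(n))]@W[:3,:3].T
    return W[:3,3],d
def onz(c,uv,z):
    o,d=ray(c,uv); return o+d*((z-o[2])/d[:,2])[:,None]
E
python3 - <<'E'
from h import *
s=ctrl.sense(); print({k:np.round(v,4).tolist() for k,v in s.items()})
print(R.from_quat(s['eef_rot']).as_matrix().round(4))
for n in['scene','side','wrist']:
    im,c=cap(n,n+'0'); print(n,np.array(c['world_from_camera']).round(3).tolist(),c['fx'])
E
```

```text
pics
{'t': 0.0, 'joint_positions': [-1.2302, 0.69, -0.1945, 1.5664, 0.1573, 0.9024, -0.2151], 'joint_velocities': [0.0001, -0.001, -0.0017, 0.0002, -0.0005, 0.0011, -0.0011], 'effort': [0.0005, -52.7566, -1.267, -15.3433, -0.0527, 0.0065, 0.0002], 'tool_pos': [0.1886, 0.5952, 0.2379], 'eef_rot': [0.8068, 0.5908, -0.0007, 0.0006], 'wrist_force': [0.1003, 0.458, -0.137], 'moment': [0.021, 0.0055, 0.0177], 'opening': 0.0881}
[[ 3.019e-01  9.533e-01 -4.000e-04]
 [ 9.533e-01 -3.019e-01 -1.800e-03]
 [-1.800e-03  2.000e-04 -1.000e+00]]
scene [[-0.76, 0.523, -0.386, 1.205], [0.65, 0.595, -0.473, 0.744], [-0.018, -0.611, -0.792, 1.285], [0.0, 0.0, 0.0, 1.0]] 488.3919990525489
side [[0.864, -0.278, 0.42, -0.025], [-0.504, -0.489, 0.712, -1.021], [0.007, -0.827, -0.562, 0.915], [0.0, 0.0, 0.0, 1.0]] 543.0067009941938
wrist [[0.302, 0.918, 0.257, 0.123], [0.953, -0.29, -0.084, 0.616], [-0.003, 0.27, -0.963, 0.385], [0.0, 0.0, 0.0, 1.0]] 353.6175652651561
```

View pics/scene0.png

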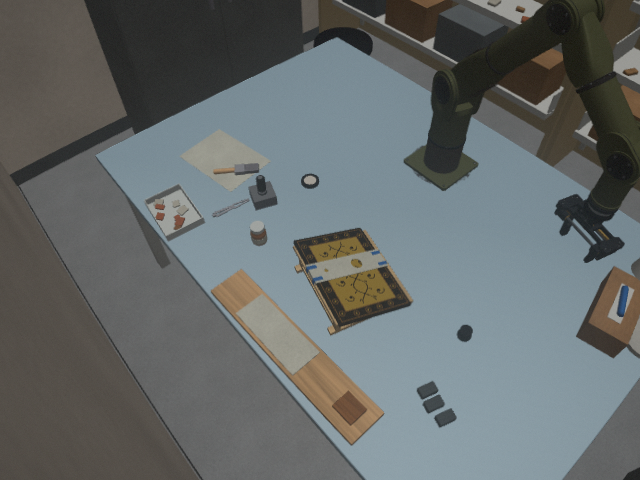

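View pics/side0.png

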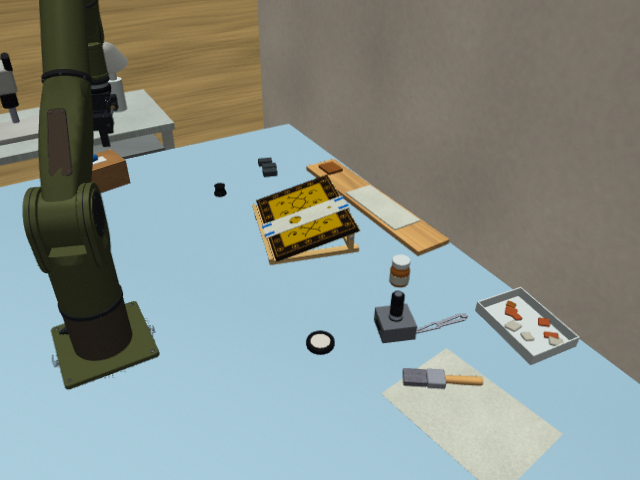

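View pics/wrist0.png

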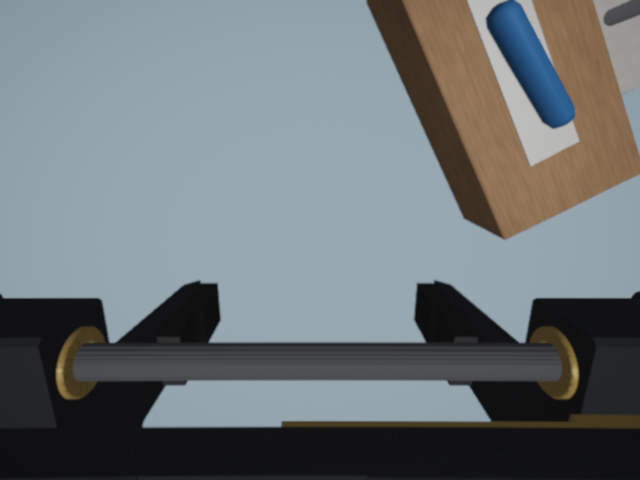

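Run:
```python
from h import *
a,ca=load('scene0'); b,cb=load('side0')
def tri(u,v):
    o1,d1=ray(ca,u);o2,d2=ray(cb,v);d1=d1[0]/np.linalg.norm(d1);d2=d2[0]/np.linalg.norm(d2)
    A=np.c_[d1,-d2];x=np.linalg.lstsq(A,o2-o1,rcond=None)[0]
    p,q=o1+d1*x[0],o2+d2*x[1];return ((p+q)/2).round(4),np.linalg.norm(p-q).round(4)
print('meter top',tri((261,178),(398,293)))
print('tile',tri((310,181),(320,342)))
print('win',tri((357,263),(295,219)),'small',tri((326,270),(329,206)))
print(onz(ca,[(261,178)],.111),onz(cb,[(398,293)],.111),onz(ca,[(310,181)],.012),onz(cb,[(320,342)],.012))
l=[cv2.resize(a[150:230,180:340],None,fx=4,fy=4,interpolation=2),cv2.resize(b[280:360,290:450],None,fx=4,fy=4,interpolation=2)]
cv2.imwrite('pics/z1.png',np.vstack(l)[:,:,::-1][:600*2])
l=[cv2.resize(a[222:332,280:420],None,fx=4,fy=4,interpolation=2)[:440,:560]]
cv2.imwrite('pics/z2.png',l[0][:,:,::-1])
cv2.imwrite('pics/z3.png',cv2.resize(b[165:265,240:370],None,fx=5,fy=5,interpolation=2)[:,:,::-1])
```

```text
meter top (array([ 0.6136, -0.2924,  0.1088]), np.float64(0.003))
tile (array([ 0.4347, -0.2503,  0.0052]), np.float64(0.0007))
win (array([0.5879, 0.1584, 0.0678]), np.float64(0.0015)) small (array([0.687 , 0.131 , 0.0964]), np.float64(0.0004))
[[ 0.61363216 -0.28945636  0.111     ]] [[ 0.61323087 -0.29519674  0.111     ]] [[ 0.43908247 -0.24516745  0.012     ]] [[ 0.43097096 -0.25581697  0.012     ]]
```

View pics/z1.png

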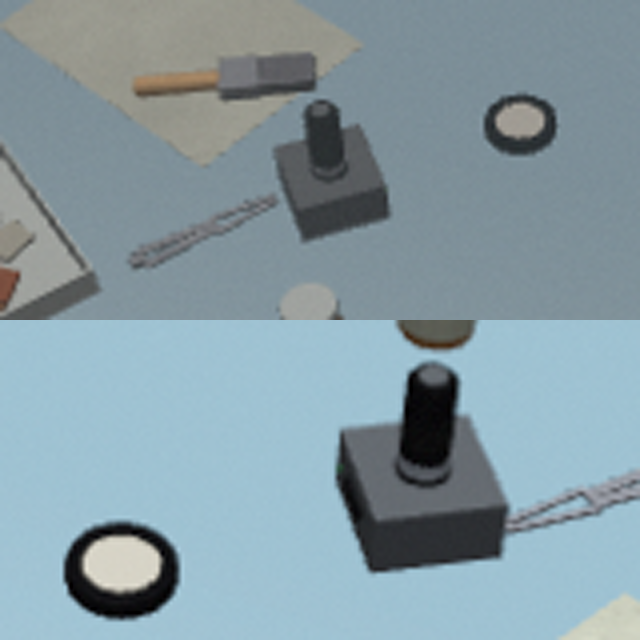

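View pics/z2.png

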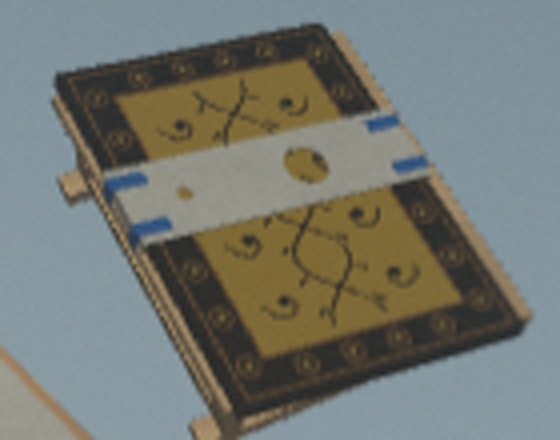

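View pics/z3.png

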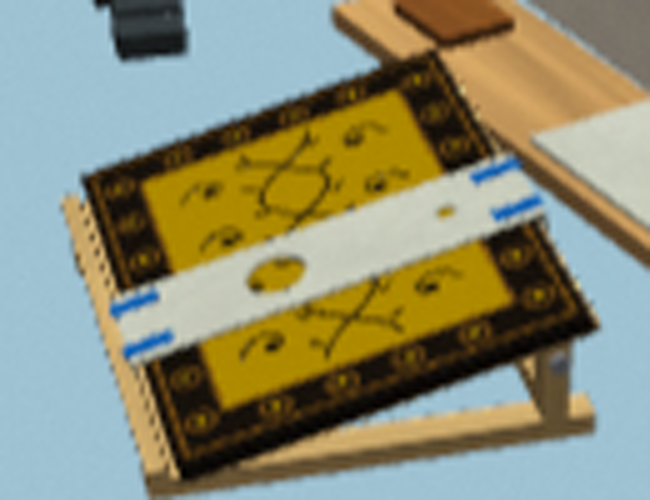

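Emit:
servo_tool(
  deltas=[-0.02, 0.032, 0, 0, -0.04, 0.064, 0, 0, -0.06, 0.096, 0, 0, -0.08, 0.128, 0, 0, -0.1, 0.16, 0, 0],
)

```text
t: 0.57
tool_pos: [0.3119, 0.4505, 0.2385]
eef_rot: [0.807, 0.591, -0.0, 0.0]
wrist_force: [0.3, -0.9, 0.4]
opening: 0.088
```

Emit:
servo_tool(
  deltas=[-0.02, 0.032, 0, 0, -0.04, 0.064, 0, 0, -0.06, 0.096, 0, 0, -0.08, 0.128, 0, 0, -0.1, 0.16, 0, 0],
)

```text
t: 0.98
tool_pos: [0.4342, 0.3068, 0.2386]
eef_rot: [0.807, 0.591, -0.0, 0.0]
wrist_force: [0.1, -0.2, -0.2]
opening: 0.0884
```

Emit:
servo_tool(
  deltas=[-0.02, 0.032, 0, 0, -0.04, 0.064, 0, 0, -0.06, 0.096, 0, 0, -0.08, 0.128, 0, 0, -0.1, 0.155, 0, 0],
)

```text
t: 1.4
tool_pos: [0.5526, 0.1641, 0.2385]
eef_rot: [0.807, 0.59, 0.0, 0.0]
wrist_force: [0.7, 0.5, -0.1]
opening: 0.088
```

Emit:
servo_tool(
  deltas=[0, 0, 0, 0],
)

```text
t: 1.48
tool_pos: [0.5556, 0.1573, 0.2381]
eef_rot: [0.81, 0.586, -0.001, 0.003]
wrist_force: [1.2, -1.2, 0.4]
opening: 0.088
```

Run:
```python
from h import *
s=ctrl.sense(); print(s['t'],s['tool_pos'],np.array(s['joint_positions']).round(3),np.array(s['joint_velocities']).round(3));print(R.from_quat(s['eef_rot']).as_matrix().round(4))
cap('wrist','wp1')
```

```text
1.4833 [0.55555491 0.15728395 0.23810619] [-0.211  0.63  -0.251  1.713  0.209  0.825  0.694] [-0.072 -0.015 -0.073  0.055 -0.039 -0.012 -0.075]
[[ 0.3136  0.9495  0.0026]
 [ 0.9495 -0.3136 -0.0057]
 [-0.0046  0.0043 -1.    ]]
```

View pics/wp1.png

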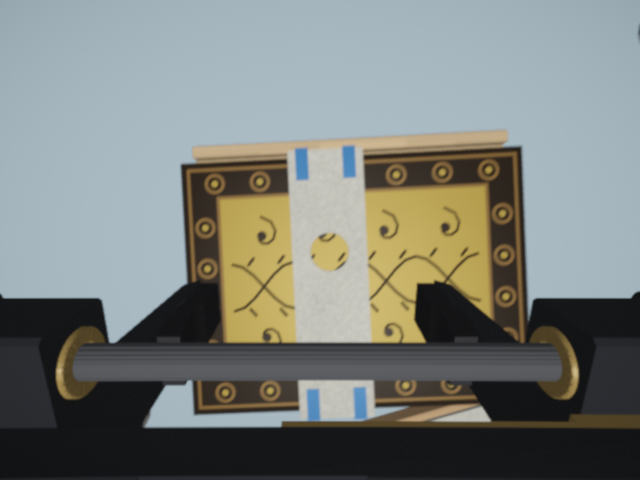

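```bash
cat > seg.py <<'E'
from h import *
def hole(fn,box):
    im,c=load(fn); x0,y0,x1,y1=box; p=im[y0:y1,x0:x1].astype(int)
    sub=cv2.resize(im[y0:y1,x0:x1],None,fx=8,fy=8,interpolation=cv2.INTER_CUBIC).astype(int)
    sat=sub[:,:,0]-sub[:,:,2]
    mx=sub.max(2)
    # card: low sat and bright
    card=((sat<45)&(mx>0.6*np.percentile(mx,80))).astype(np.uint8)
    m=(1-card).astype(np.uint8)
    n,l,st,ce=cv2.connectedComponentsWithStats(m)
    best=[i for i in range(1,n) if st[i][0]>0 and st[i][1]>0 and st[i][0]+st[i][2]<sub.shape[1] and st[i][1]+st[i][3]<sub.shape[0]]
    i=max(best,key=lambda i:st[i][4])
    cs,_=cv2.findContours((l==i).astype(np.uint8),0,1)
    h=cv2.convexHull(max(cs,key=len)); e=cv2.fitEllipse(h)
    ctr=((e[0][0]+.5)/8-.5+x0,(e[0][1]+.5)/8-.5+y0)
    return np.round(ctr,2),np.round(np.array(e[1])/8,2)
if __name__=='__main__':
    print(hole('wp1',(300,225,360,280)))
    print(hole('scene0',(345,250,370,276)));print(hole('scene0',(320,263,332,277)))
    print(hole('side0',(284,210,306,228)));print(hole('side0',(322,202,336,212)))
    im,_=load('wp1')
    cv2.imwrite('pics/z4.png',cv2.resize(im[130:290,160:560],None,fx=2,fy=2)[:,:,::-1])
E
python3 seg.py
```

```text
(array([329.13, 251.38]), array([37.47, 38.07]))
(array([356.  , 262.98]), array([ 7.75, 11.52]))
(array([325.74, 270.08]), array([2.31, 3.36]))
(array([294.84, 219.69]), array([ 7.15, 12.1 ]))
(array([328.71, 207.16]), array([2.59, 3.53]))
```

View pics/z4.png

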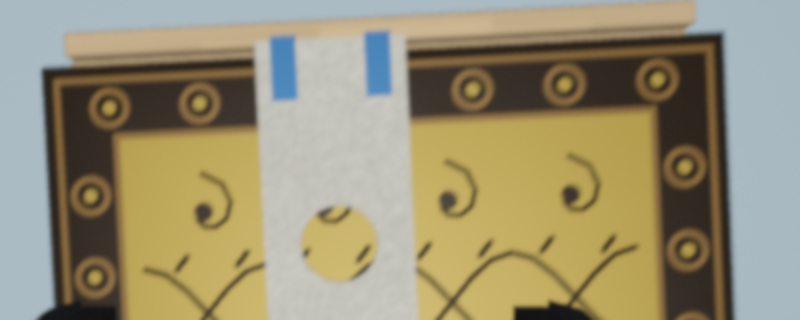

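```bash
cat > fit.py <<'E'
from h import *
from scipy.optimize import least_squares
_,w=load('wp1');_,a=load('scene0');_,b=load('side0')
t=np.radians(15)
def model(p):
    x,y,az,u,v,sz=p  # low edge mid; az; window offset up slope u, along v
    xs=np.array([np.cos(az)*np.cos(t),np.sin(az)*np.cos(t),np.sin(t)]);ys=np.array([-np.sin(az),np.cos(az),0]);n=np.cross(xs,ys)
    o=np.array([x,y,.043+sz]);win=o+u*xs+v*ys
    return o,xs,ys,n,win
def res(p,full=False):
    o,xs,ys,n,win=model(p)
    rw=proj(w,[o+.16*ys,o-.16*ys,win+.002*n])-[(181.7,164.5),(521,147),(329.1,251.4)]
    sm=win+.105*xs+.002*n
    ra=proj(a,[win+.002*n,sm])-[(356.,263),(325.7,270.1)]
    rb=proj(b,[win+.002*n,sm])-[(294.8,219.7),(328.7,207.2)]
    r=np.r_[rw.ravel()*1,ra.ravel(),rb.ravel()]
    if full: print(rw.round(1).tolist(),ra.round(1).tolist(),rb.round(1).tolist())
    return np.r_[r,p[5]/.001]
if __name__=='__main__':
    s=least_squares(res,[.49,.18,-.27,.1,0,0]);p=s.x
    print(p.round(4),np.degrees(p[2]));res(p,1);m=model(p);print('win',m[4],'n',m[3])
E
python3 fit.py
```

```text
[ 5.1230e-01  2.0210e-01 -3.4037e+00 -1.3720e-01  2.5600e-02  6.0000e-04] -195.01519741280222
[[-1.4, 1.8], [1.4, -0.9], [-1.0, 25.4]] [[-14.3, 15.7], [45.1, -8.3]] [[16.5, 13.9], [-51.2, 23.6]]
win [0.6336596  0.14306157 0.00807784] n [ 0.24998222 -0.06705361  0.96592583]
```

```bash
sed -i 's/\[o+.16\*ys,o-.16\*ys/[o-.16*ys,o+.16*ys/' fit.py; python3 fit.py
```

```text
[ 0.5121  0.2024 -0.2694  0.0888 -0.0235 -0.0009] -15.436001079821231
[[-0.7, 0.1], [0.7, 0.1], [-0.2, 0.1]] [[0.4, -0.0], [0.5, -0.1]] [[0.2, -0.3], [0.2, -0.3]]
win [0.58854971 0.15695671 0.06504475] n [-0.24948302  0.06888775  0.96592583]
```

Emit:
servo_tool(
  deltas=[-0.037, 0.013, 0, 0, -0.074, 0.026, 0, 0, -0.111, 0.039, 0, 0, -0.148, 0.052, 0, 0, -0.185, 0.065, 0, 0],
)

```text
t: 1.95
tool_pos: [0.5564, -0.0296, 0.2386]
eef_rot: [0.806, 0.592, 0.0, -0.001]
wrist_force: [0.3, 0.5, 1.1]
opening: 0.0881
```

Emit:
servo_tool(
  deltas=[-0.037, 0.013, 0, 0, -0.074, 0.026, 0, 0, -0.111, 0.039, 0, 0, -0.148, 0.052, 0, 0, -0.185, 0.065, 0, 0],
)

```text
t: 2.37
tool_pos: [0.5631, -0.2256, 0.2387]
eef_rot: [0.806, 0.592, 0.0, -0.001]
wrist_force: [0.5, 0.7, -0.8]
opening: 0.0881
```

Emit:
servo_tool(
  deltas=[-0.02, 0.008, 0, 0, -0.04, 0.016, 0, 0, -0.04, 0.016, 0, 0, -0.04, 0.016, 0, 0],
)

```text
t: 2.7
tool_pos: [0.5662, -0.268, 0.2382]
eef_rot: [0.807, 0.59, 0.0, -0.001]
wrist_force: [0.4, 0.4, -0.9]
opening: 0.0885
```

Run:
```python
from h import *
s=ctrl.sense(); print(s['t'],s['tool_pos'],np.array(s['joint_positions']).round(3),np.array(s['joint_velocities']).round(3));print(R.from_quat(s['eef_rot']).as_matrix().round(4))
cap('wrist','wm1')
```

```text
2.7 [ 0.56616147 -0.26797766  0.23824423] [ 0.534  0.7   -0.301  1.557  0.241  0.922  1.417] [-0.035 -0.013 -0.039  0.026 -0.01  -0.003 -0.001]
[[ 3.027e-01  9.531e-01 -6.000e-04]
 [ 9.531e-01 -3.027e-01  1.100e-03]
 [ 9.000e-04 -9.000e-04 -1.000e+00]]
```

View pics/wm1.png

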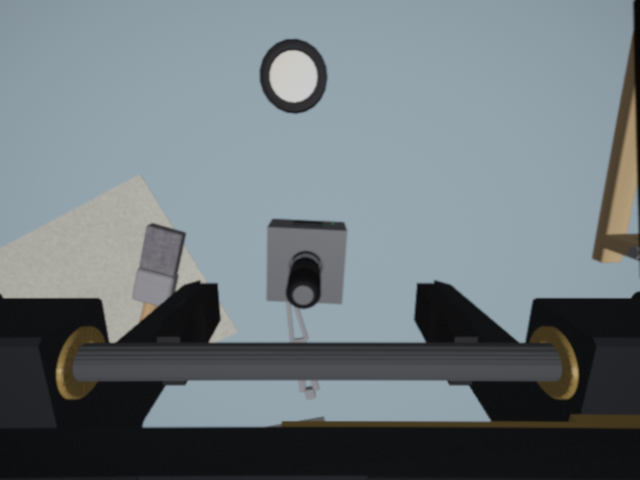

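Run:
```python
from h import *
im,c=load('wm1')
sub=cv2.resize(im[60-30:125,250:340],None,fx=6,fy=6,interpolation=2)
g=cv2.cvtColor(sub,cv2.COLOR_RGB2GRAY)
print(g.min(),g.max())
for thr,inv in((180,0),(70,1)):
    m=((g<thr) if inv else (g>thr)).astype(np.uint8)
    cs,_=cv2.findContours(m,0,1)
    k=[q for q in cs if len(q)>60]
    k=max(k,key=cv2.contourArea);e=cv2.fitEllipse(cv2.convexHull(k));ctr=((e[0][0]+.5)/6-.5+250,(e[0][1]+.5)/6-.5+30);print(ctr,np.array(e[1])/6,'tile',onz(c,[ctr],.012 if not inv else .014))
cv2.imwrite('pics/z5.png',cv2.resize(im[205:315,255:355],None,fx=6,fy=6,interpolation=2)[:,:,::-1][:600])
print(onz(c,[(303,293)],.111), onz(c,[(266,228),(347,231),(342,303),(266,299)],.042))
```

```text
30 204
(292.9795633951823, 75.82099405924478) [46.08347066 50.55798848] tile [[ 0.43442269 -0.25079748  0.012     ]]
(293.0563608805339, 75.63739013671875) [65.78500875 73.56371053] tile [[ 0.43464393 -0.25065689  0.014     ]]
[[ 0.61287856 -0.29545731  0.111     ]] [[ 0.56337711 -0.32076186  0.042     ]
 [ 0.59080341 -0.2446145   0.042     ]
 [ 0.6646485  -0.27175462  0.042     ]
 [ 0.63591969 -0.34692791  0.042     ]]
```

View pics/z5.png

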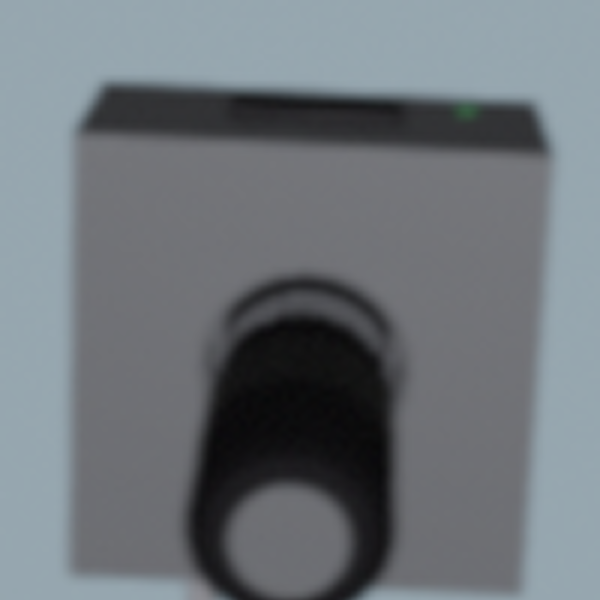

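Emit:
servo_tool(
  deltas=[-0.006, 0.027, 0.02, 0, -0.012, 0.0536, 0.04, 0, -0.012, 0.0536, 0.075, 0, -0.012, 0.0536, 0.105, 0, -0.012, 0.0536, 0.13, 0],
  claw=1,
)

```text
t: 3.17
tool_pos: [0.614, -0.2922, 0.1065]
eef_rot: [0.806, 0.592, 0.0, -0.002]
wrist_force: [-0.4, 0.5, -0.4]
opening: 0.0883
```

Emit:
servo_tool(
  deltas=[0, 0, 0.015, 0, 0, 0, 0.03, 0, 0, 0, 0.042, 0, 0, 0, 0.05, 0, 0, 0, 0.05, 0],
)

```text
t: 3.58
tool_pos: [0.6132, -0.294, 0.0571]
eef_rot: [0.806, 0.592, -0.0, -0.002]
wrist_force: [0.2, -0.3, 0.1]
opening: 0.0882
```

Emit:
servo_tool(
  deltas=[0, 0, 0, 0, 0, 0, 0, 0],
)

```text
t: 3.75
tool_pos: [0.6146, -0.296, 0.0598]
eef_rot: [0.807, 0.591, 0.001, 0.001]
wrist_force: [-0.4, 0.9, 0.3]
opening: 0.0882
```

Run:
```python
from h import *
s=ctrl.sense(); print(s['t'],s['tool_pos'],np.array(s['joint_velocities']).round(3));print(R.from_quat(s['eef_rot']).as_matrix().round(4))
cap('wrist','wm2')
```

```text
3.75 [ 0.61464629 -0.2959747   0.05975152] [ 0.007 -0.004  0.001 -0.006  0.     0.     0.003]
[[ 3.017e-01  9.534e-01  1.700e-03]
 [ 9.534e-01 -3.017e-01 -3.000e-04]
 [ 2.000e-04  1.700e-03 -1.000e+00]]
```

View pics/wm2.png

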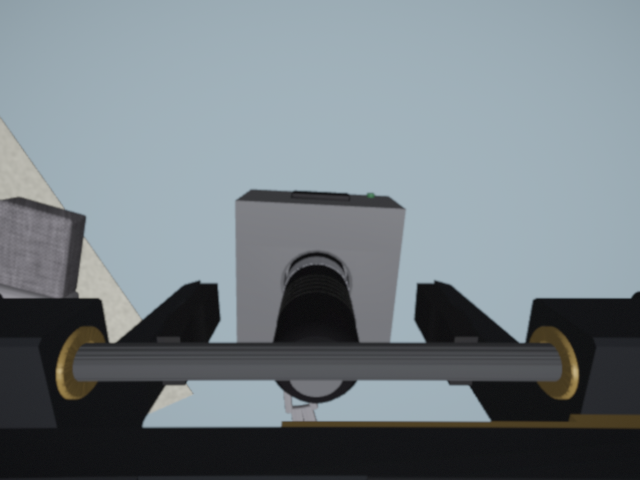

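Emit:
servo_tool(
  deltas=[0, 0, 0.001, 0, 0, 0, 0.001, 0, 0, 0, 0.001, 0, 0, 0, 0.001, 0, 0, 0, 0.001, 0],
  claw=-1,
)

```text
t: 4.22
tool_pos: [0.6139, -0.2962, 0.0578]
eef_rot: [0.807, 0.591, 0.0, 0.0]
wrist_force: [-0.7, 0.0, -0.9]
opening: 0.0567
```

Emit:
servo_tool(
  deltas=[0, 0, 0, 0, 0, 0, 0, 0, 0, 0, 0, 0, 0, 0, 0, 0, 0, 0, 0, 0],
)

```text
t: 4.63
tool_pos: [0.6138, -0.2961, 0.0577]
eef_rot: [0.807, 0.591, 0.0, -0.0]
wrist_force: [-0.2, -0.4, -0.3]
opening: 0.029
```

Run:
```python
from h import *
for i in range(3):
    s=ctrl.sense(); print(s['t'],s['tool_pos'],s['opening'],np.array(s['joint_velocities']).round(3),s['wrist_force'],s['moment'])
    im,c=cap('wrist','wm3')
```

```text
4.6333 [ 0.61380564 -0.29613369  0.05766517] 0.029042402968276107 [-0.001  0.001  0.001 -0.001  0.002  0.001 -0.001] [-0.20594095 -0.42295512 -0.30826462] [-0.03428697 -0.01949519  0.01475366]
4.6833 [ 0.61379198 -0.29611335  0.05766406] 0.029362768440189476 [-0.     0.    -0.001  0.001  0.001  0.001 -0.   ] [ 0.25779377 -0.70913458 -0.21998884] [ 0.03363191 -0.00085585 -0.00786485]
4.7333 [ 0.61382334 -0.29611491  0.05769246] 0.02935492022399729 [-0.002 -0.     0.    -0.    -0.    -0.001 -0.003] [ 0.19668751  0.03507113 -0.80182948] [ 0.0610863  -0.03896357  0.04708562]
```

View pics/wm3.png

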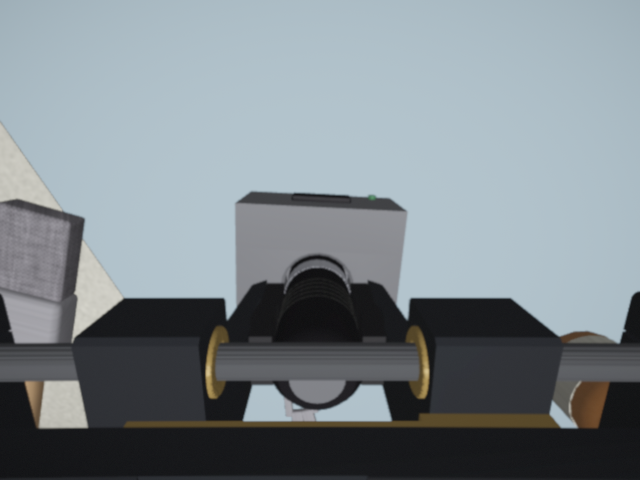

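Emit:
servo_tool(
  deltas=[0, 0, -0.008, 0, 0, 0, -0.022, 0, 0, 0, -0.04, 0, 0, 0, -0.056, 0, 0, 0, -0.068, 0],
)

```text
t: 5.2
tool_pos: [0.6146, -0.2964, 0.1285]
eef_rot: [0.807, 0.591, 0.001, 0.001]
wrist_force: [0.0, -0.4, -1.1]
opening: 0.0292
```

Emit:
servo_tool(
  deltas=[-0.001, -0.02, 0, 0, -0.003, -0.05, 0, 0, -0.005, -0.085, 0, 0, -0.007, -0.12, 0, 0, -0.009, -0.15, 0, 0],
)

```text
t: 5.62
tool_pos: [0.4657, -0.259, 0.1267]
eef_rot: [0.807, 0.591, -0.0, -0.0]
wrist_force: [-0.1, 0.4, -2.0]
opening: 0.0294
```

Emit:
servo_tool(
  deltas=[-0.002, -0.02, 0, 0, -0.002, -0.03, 0, 0, -0.002, -0.0346, 0, 0, -0.002, -0.0346, 0.015, 0, -0.002, -0.0346, 0.035, 0],
)

```text
t: 6.03
tool_pos: [0.4368, -0.2519, 0.0923]
eef_rot: [0.807, 0.591, 0.002, 0.003]
wrist_force: [-0.4, -0.6, -1.5]
opening: 0.0288
```

Emit:
servo_tool(
  deltas=[0, 0, 0, 0, 0, 0, 0, 0, 0, 0, 0, 0],
)

```text
t: 6.28
tool_pos: [0.4354, -0.2511, 0.0914]
eef_rot: [0.807, 0.591, 0.0, 0.001]
wrist_force: [0.1, 0.8, -0.2]
opening: 0.0294
```

Run:
```python
from h import *
s=ctrl.sense(); print(s['t'],s['tool_pos'],s['opening'],np.array(s['joint_velocities']).round(3),s['wrist_force'],s['moment']);print(R.from_quat(s['eef_rot']).as_matrix().round(4))
cap('wrist','wt1');cap('side','st1');cap('scene','ct1')
a,_=load('side'[:0]+'st1');b,_=load('ct1')
z=np.hstack([cv2.resize(a[260:400,250:390],(400,400),interpolation=2),cv2.resize(b[120:220,270:370],(400,400),interpolation=2)])
cv2.imwrite('pics/z6.png',z[:,:,::-1])
```

```text
6.2833 [ 0.43543806 -0.2510942   0.09137922] 0.029441891065055622 [ 0.003 -0.011 -0.001  0.002  0.001 -0.005 -0.001] [ 0.1024039   0.75981784 -0.16223792] [ 0.0269316  -0.00549139 -0.03039694]
[[ 3.018e-01  9.534e-01  1.200e-03]
 [ 9.534e-01 -3.018e-01 -4.000e-04]
 [-0.000e+00  1.300e-03 -1.000e+00]]
```

View pics/wt1.png

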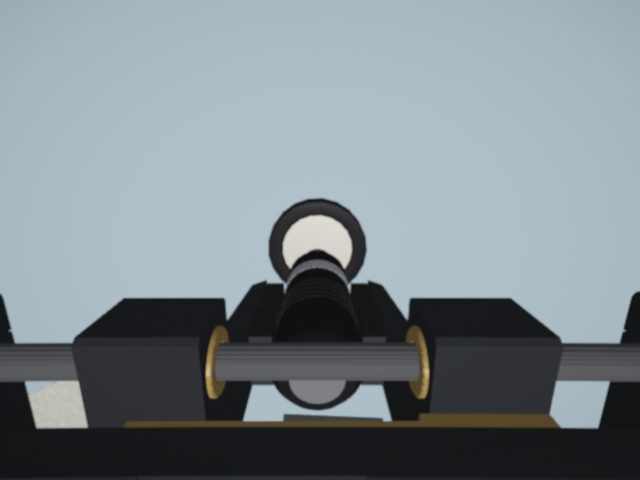

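View pics/z6.png

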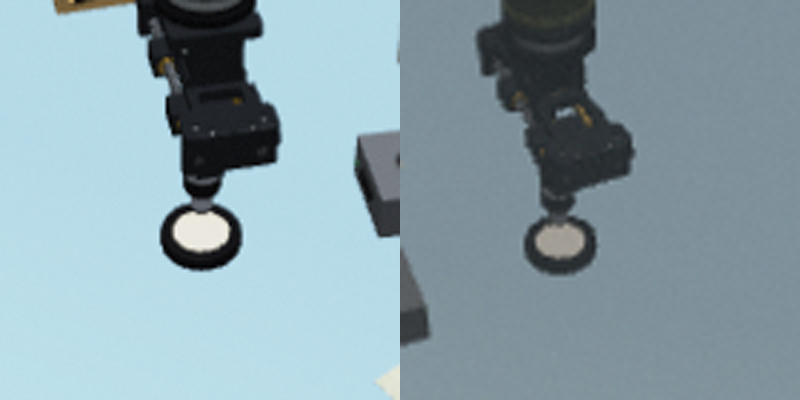

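Run:
```python
from h import *
from scipy.optimize import least_squares
im,c=load('wt1'); g=cv2.cvtColor(im,cv2.COLOR_RGB2GRAY).astype(int)
# tile edge pts: along rows from left/right, for rows 215..250 ; white threshold
def fit(th,white,rows,z,r):
    pts=[]
    for y in rows:
        xs=np.where((g[y,255:380]>th) if white else (g[y,255:380]<th))[0]+255
        pts+= [(xs[0]-.5,y),(xs[-1]+.5,y)]
    P=onz(c,pts,z)[:,:2]
    s=least_squares(lambda q:np.hypot(*(P-q[:2]).T)-q[2],[.435,-.251,r]);print(s.x.round(4),np.abs(s.fun).max().round(4))
fit(150,True,range(222,252,2),.012,.023)
fit(100,False,range(206,262,2),.014,.033)
```

```text
[ 0.4286 -0.2493  0.0418] 0.0007
[ 0.4337 -0.251   0.0321] 0.0006
```

Emit:
servo_tool(
  deltas=[0, 0, 0.012, 0, 0, 0, 0.02, 0, 0, 0, 0.024, 0, 0, 0, 0.024, 0, 0, 0, 0.024, 0],
)

```text
t: 6.85
tool_pos: [0.4344, -0.2508, 0.0666]
eef_rot: [0.807, 0.591, -0.0, -0.0]
wrist_force: [-0.2, 0.6, -1.2]
opening: 0.0292
```

Run:
```python
from h import *
for i in range(2):
    s=ctrl.sense(); print(s['t'],s['tool_pos'],s['wrist_force'])
    im,c=cap('side','st2')
im,c=cap('wrist','wt2')
```

```text
6.85 [ 0.43440842 -0.25083637  0.06663459] [-0.18043881  0.58723602 -1.16050153]
6.9 [ 0.43455354 -0.25089872  0.06681157] [ 0.56847474 -0.17997625 -2.13919909]
```

View pics/wt2.png

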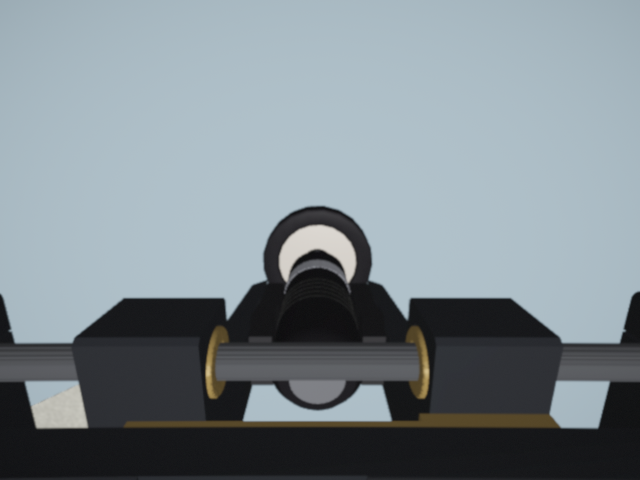

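Emit:
servo_tool(
  deltas=[0, 0, 0.002, 0, 0, 0, 0.004, 0, 0, 0, 0.006, 0, 0, 0, 0.008, 0, 0, 0, 0.008, 0],
)

```text
t: 7.42
tool_pos: [0.4348, -0.251, 0.0586]
eef_rot: [0.807, 0.591, 0.0, 0.0]
wrist_force: [-0.1, -0.1, 2.3]
opening: 0.0292
```

Run:
```python
from h import *
F=[]
for i in range(5):
    s=ctrl.sense(); F.append(s['wrist_force']); z=s['tool_pos']
    im,c=cap('side','st3') if i%2 else cap('wrist','wt3')
print(s['t'],z,np.mean(F,0),np.std(F,0))
```

```text
7.6167 [ 0.43477414 -0.25103154  0.05884619] [ 0.37050541 -0.01880257  2.20394996] [0.34440254 0.4446242  0.28211437]
```

View pics/wt3.png

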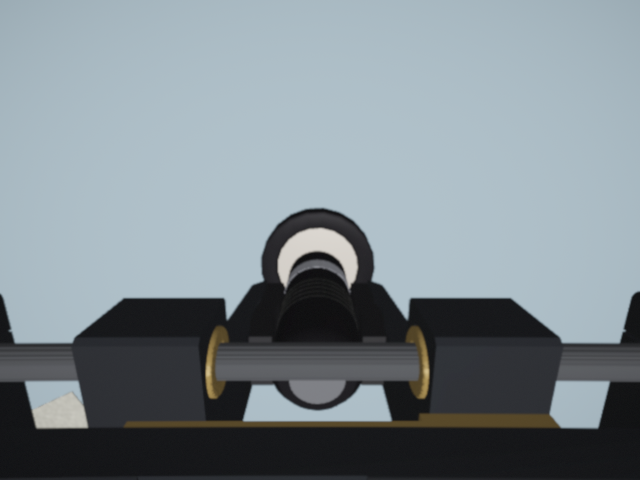

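Emit:
servo_tool(
  deltas=[0, 0, 0, 0, 0, 0, 0, 0, 0, 0, 0, 0, 0, 0, 0, 0, 0, 0, 0, 0],
)

```text
t: 8.08
tool_pos: [0.4347, -0.251, 0.0587]
eef_rot: [0.807, 0.591, 0.0, 0.0]
wrist_force: [0.9, -0.8, 2.6]
opening: 0.0294
```

Emit:
servo_tool(
  deltas=[0, 0, 0, 0, 0, 0, 0, 0, 0, 0, 0, 0, 0, 0, 0, 0, 0, 0, 0, 0],
)

```text
t: 8.5
tool_pos: [0.4347, -0.251, 0.0587]
eef_rot: [0.807, 0.591, 0.0, 0.0]
wrist_force: [1.5, -1.3, 1.9]
opening: 0.0293
```

Emit:
servo_tool(
  deltas=[0, 0, 0, 0, 0, 0, 0, 0, 0, 0, 0, 0, 0, 0, 0, 0, 0, 0, 0, 0],
)

```text
t: 8.92
tool_pos: [0.4347, -0.251, 0.0587]
eef_rot: [0.807, 0.591, 0.0, 0.0]
wrist_force: [1.9, -1.0, 3.0]
opening: 0.0292
```

Emit:
servo_tool(
  deltas=[0, 0, 0, 0, 0, 0, 0, 0, 0, 0, 0, 0, 0, 0, 0, 0, 0, 0, 0, 0],
)

```text
t: 9.33
tool_pos: [0.4346, -0.251, 0.0587]
eef_rot: [0.807, 0.591, 0.0, 0.0]
wrist_force: [1.9, -1.8, 2.6]
opening: 0.0295
```

Emit:
servo_tool(
  deltas=[0, 0, 0, 0, 0, 0, 0, 0, 0, 0, 0, 0, 0, 0, 0, 0, 0, 0, 0, 0],
)

```text
t: 9.75
tool_pos: [0.4346, -0.2509, 0.0587]
eef_rot: [0.807, 0.591, 0.0, 0.0]
wrist_force: [2.1, -0.4, 2.2]
opening: 0.0292
```

Emit:
servo_tool(
  deltas=[0, 0, 0, 0, 0, 0, 0, 0, 0, 0, 0, 0, 0, 0, 0, 0, 0, 0, 0, 0],
)

```text
t: 10.17
tool_pos: [0.4345, -0.2508, 0.0587]
eef_rot: [0.807, 0.591, 0.0, -0.0]
wrist_force: [1.0, -0.4, 2.5]
opening: 0.0291
```

Run:
```python
from h import *
s=ctrl.sense(); print(s['t'],s['tool_pos'],s['wrist_force'])
a,_=load('st3')
cv2.imwrite('pics/z7.png',cv2.resize(a[270:370,280:380],(600,600),interpolation=2)[:,:,::-1])
```

```text
10.1667 [ 0.43450223 -0.25084971  0.05867094] [ 1.026181   -0.37197458  2.50476558]
```

View pics/z7.png

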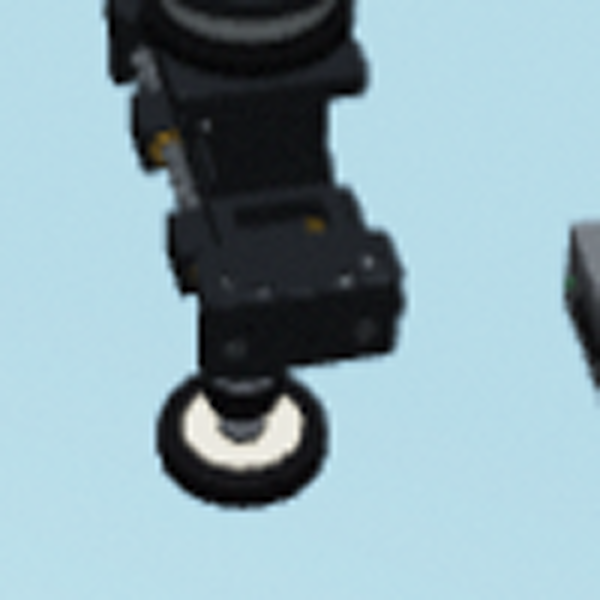

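Emit:
servo_tool(
  deltas=[0, 0, -0.01, 0, 0, 0, -0.03, 0, 0, 0, -0.055, 0, 0.001, 0.02, -0.07, 0, 0.002, 0.05, -0.07, 0],
)

```text
t: 10.58
tool_pos: [0.4797, -0.2637, 0.1315]
eef_rot: [0.807, 0.591, -0.002, -0.001]
wrist_force: [-0.2, -0.7, -2.0]
opening: 0.0289
```

Emit:
servo_tool(
  deltas=[0.0015, 0.038, 0, 0, 0.003, 0.076, 0, 0, 0.0045, 0.114, 0, 0, 0.006, 0.15, 0, 0, 0.007, 0.175, 0, 0],
)

```text
t: 11.0
tool_pos: [0.6529, -0.3097, 0.1285]
eef_rot: [0.807, 0.591, 0.0, -0.001]
wrist_force: [0.5, -0.9, -1.6]
opening: 0.0293
```

Emit:
servo_tool(
  deltas=[0.001, 0.02, 0, 0, 0.001, 0.029, 0, 0, 0.001, 0.029, 0.02, 0, 0.001, 0.029, 0.045, 0, 0.001, 0.029, 0.06, 0],
)

```text
t: 11.42
tool_pos: [0.6767, -0.3166, 0.0656]
eef_rot: [0.807, 0.591, -0.002, -0.003]
wrist_force: [0.5, 0.2, -2.3]
opening: 0.0295
```

Emit:
servo_tool(
  deltas=[0, 0, 0, 0, 0, 0, 0, 0],
)

```text
t: 11.58
tool_pos: [0.678, -0.3174, 0.0675]
eef_rot: [0.807, 0.591, -0.001, -0.002]
wrist_force: [-0.5, -0.6, -2.2]
opening: 0.0294
```

Run:
```python
from h import *
s=ctrl.sense(); print(s['t'],s['tool_pos'],s['opening'],np.array(s['joint_velocities']).round(3),s['wrist_force'],s['moment']);print(R.from_quat(s['eef_rot']).as_matrix().round(4))
cap('wrist','wd1');cap('side','sd1');cap('scene','cd1')
a,_=load('sd1');b,_=load('cd1')
z=np.hstack([cv2.resize(a[230:350,340:460],(400,400),interpolation=2),cv2.resize(b[130:230,200:300],(400,400),interpolation=2)])
cv2.imwrite('pics/z8.png',z[:,:,::-1])
```

```text
11.5833 [ 0.67801596 -0.31736086  0.06748563] 0.029376928000791242 [ 0.002 -0.039 -0.007 -0.043  0.002 -0.006 -0.   ] [-0.4896619  -0.64143862 -2.17421135] [-0.02806289 -0.03539026 -0.00322124]
[[ 3.017e-01  9.534e-01 -4.000e-03]
 [ 9.534e-01 -3.017e-01  1.800e-03]
 [ 5.000e-04 -4.400e-03 -1.000e+00]]
```

View pics/wd1.png

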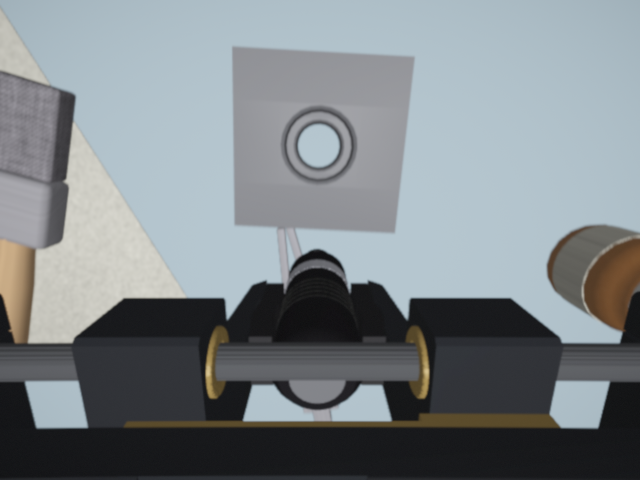

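View pics/z8.png

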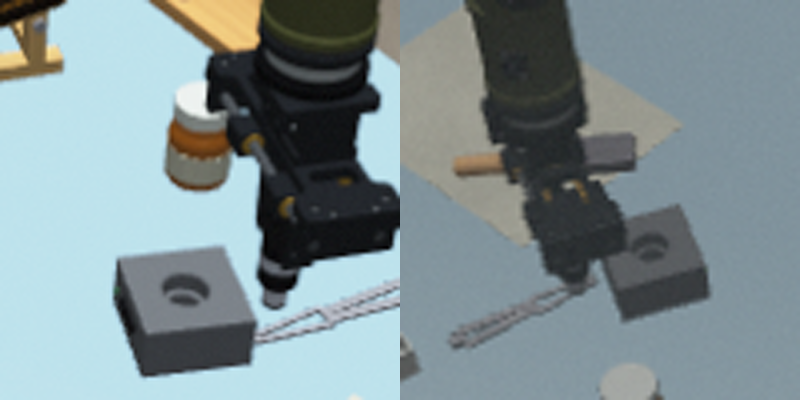

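Run:
```python
from h import *
im,c=load('wd1')
P=onz(c,[(235,225),(395,233),(233,46),(414,56),(319,145)],.042);print(P)
t=np.array([.678,-.3174]);y=np.array([.953,-.302]);x=np.array([.302,.953])
print((P[:,:2]-t)@y,(P[:,:2]-t)@x)
```

```text
[[ 0.63756725 -0.34794209  0.042     ]
 [ 0.6657293  -0.27262952  0.042     ]
 [ 0.56217199 -0.31968215  0.042     ]
 [ 0.59000974 -0.24493461  0.042     ]
 [ 0.61340999 -0.29626912  0.042     ]]
[-0.0293087  -0.02521466 -0.10969488 -0.10573927 -0.0679358 ] [-0.0413173   0.03896051 -0.03715494  0.04248646  0.00063155]
```

Emit:
servo_tool(
  deltas=[0, -0.004, 0, 0, 0, -0.008, 0, 0, 0, -0.01, 0, 0, 0, -0.012, 0, 0, 0, -0.014, 0, 0],
)

```text
t: 12.15
tool_pos: [0.6661, -0.3138, 0.069]
eef_rot: [0.807, 0.591, 0.0, 0.0]
wrist_force: [0.4, 0.4, -1.3]
opening: 0.0294
```

Emit:
servo_tool(
  deltas=[0, -0.001, 0, 0, 0, -0.002, 0, 0, 0, -0.003, 0, 0, 0, -0.004, 0, 0, 0, -0.004, 0, 0],
)

```text
t: 12.57
tool_pos: [0.6651, -0.3135, 0.0693]
eef_rot: [0.807, 0.591, 0.002, 0.003]
wrist_force: [5.8, -2.0, -4.6]
opening: 0.0291
```

Run:
```python
from h import *
s=ctrl.sense(); print(s['t'],s['tool_pos'],s['opening'],s['wrist_force'],s['moment']);print(R.from_quat(s['eef_rot']).as_matrix().round(4))
cap('wrist','wd2')
```

```text
12.5667 [ 0.6651212  -0.31350929  0.06929572] 0.029095584718190286 [ 5.78382027 -1.9816336  -4.62541045] [-0.59606148 -1.50665065  0.00483473]
[[ 3.020e-01  9.533e-01  6.200e-03]
 [ 9.533e-01 -3.020e-01 -1.800e-03]
 [ 2.000e-04  6.500e-03 -1.000e+00]]
```

View pics/wd2.png

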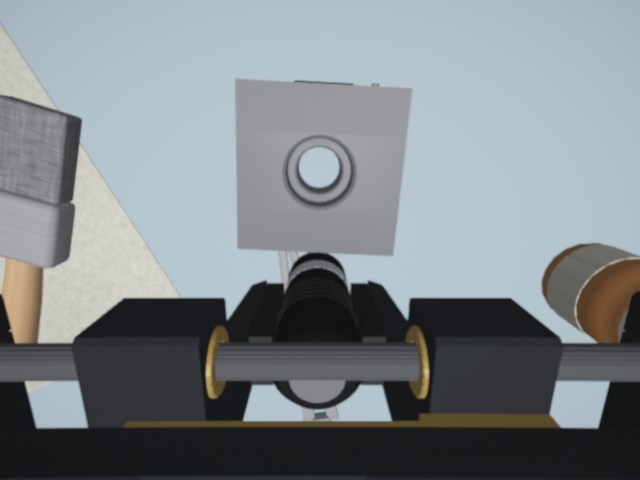

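Emit:
servo_tool(
  deltas=[0, -0.001, 0, 0, 0, -0.002, 0, 0, 0, -0.003, 0, 0, 0, -0.004, 0, 0, 0, -0.004, 0, 0],
)

```text
t: 13.03
tool_pos: [0.6634, -0.313, 0.0698]
eef_rot: [0.807, 0.591, 0.003, 0.004]
wrist_force: [10.3, -3.2, -5.8]
opening: 0.0294
```

Run:
```python
from h import *
s=ctrl.sense(); print(s['t'],s['tool_pos'],s['opening'],s['wrist_force'],s['moment']);print(R.from_quat(s['eef_rot']).as_matrix().round(4))
cap('wrist','wd3');cap('side','sd3')
a,_=load('wd2');b,_=load('wd3')
z=np.hstack([a[230:430,240:400],b[230:430,240:400]])
cv2.imwrite('pics/z9.png',cv2.resize(z,None,fx=2.4,fy=2.4)[:,:,::-1])
```

```text
13.0333 [ 0.66339182 -0.31296516  0.06984815] 0.029369657534009636 [10.30539542 -3.21191737 -5.82865873] [-0.94211387 -2.33153227 -0.04371027]
[[ 3.022e-01  9.532e-01  1.090e-02]
 [ 9.533e-01 -3.021e-01 -3.100e-03]
 [ 3.000e-04  1.130e-02 -9.999e-01]]
```

View pics/z9.png

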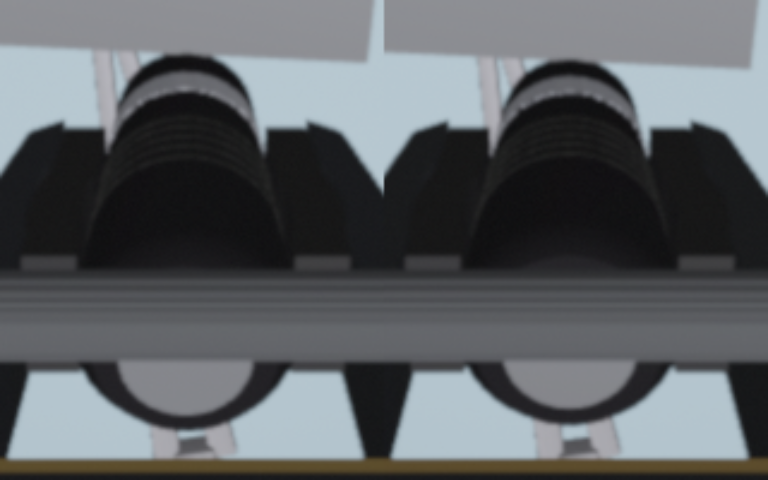

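```bash
cat > tilt.py <<'E'
from h import *
from scipy.optimize import fsolve
import sys
# camera in tool frame from wm3 (static): tool pose then
def toolcam():
    _,c=load('wt3'); W=np.array(c['world_from_camera'])
    T=np.eye(4); T[:3,:3]=R.from_quat([.807,.591,0,0]).as_matrix(); T[:3,3]=[.43477,-.25103,.05872]
    return np.linalg.inv(T)@W
TC=toolcam()
a=np.linspace(0,2*np.pi,181)
def pts(th,dy,top,r=.015):
    # tool frame: z down, grip point at z=-.0183; meter up axis = -z tilted about tool x; top leans to -y for th>0
    u=np.array([0,-np.sin(th),-np.cos(th)]);e1=np.array([1.,0,0]);e2=np.cross(u,e1)
    g=np.array([0,dy,-.0183]); c0=g+u*(.035 if top else -.05)
    return c0+r*(np.cos(a)[:,None]*e1+np.sin(a)[:,None]*e2)
_,cw=load('wt3'); cal=dict(cw); cal['world_from_camera']=TC
def rows(th,dy): return proj(cal,pts(th,dy,1))[:,1].max(),proj(cal,pts(th,dy,0))[:,1].min()
def meas(fn,show=False):
    im,_=load(fn); col=im[:,310:326].astype(float).mean(2).mean(1)
    def edge(lo,hi):
        g=np.diff(col[lo:hi]); i=np.argmax(np.abs(g)); s=np.abs(g[max(0,i-2):i+3]);k=np.arange(max(0,i-2),max(0,i-2)+len(s)); return lo+(s*k).sum()/s.sum()+.5
    return edge(396,416),edge(240,272)
if __name__=='__main__':
    for fn in sys.argv[1:]:
        m=meas(fn); s=fsolve(lambda q:np.array(rows(q[0],q[1]))-m,[0.05,0]); print(fn,np.round(m,2),'tilt',np.degrees(s[0]).round(2),'dy',s[1].round(4))
    print('model0',rows(0,0),'model15',rows(np.radians(15),0))
E
python3 tilt.py wm3 wt1 wt2 wt3 wd1 wd2 wd3
```

```text
wm3 [409.17 267.75] tilt 10.49 dy 0.0021
wt1 [409.37 249.71] tilt 2.67 dy -0.0015
wt2 [409.36 249.71] tilt 2.67 dy -0.0015
wt3 [409.39 251.51] tilt 3.47 dy -0.0012
wd1 [409.   249.62] tilt 2.74 dy -0.0016
wd2 [408.51 252.55] tilt 4.19 dy -0.0012
wd3 [406.25 255.1 ] tilt 5.95 dy -0.0012
model0 (np.float64(416.1841603402533), np.float64(248.58825552497717)) model15 (np.float64(396.63824183786676), np.float64(271.0623685256818))
```

```bash
python3 - <<'E'
s=open('tilt.py').read()
s=s.replace("def rows(th,dy): return proj(cal,pts(th,dy,1))[:,1].max()","RT=.015\ndef rows(th,dy,RT=None):\n    RT=RT or globals()['RT']\n    return proj(cal,pts(th,dy,1,RT))[:,1].max()")
s=s.replace("if __name__","q=fsolve(lambda q:np.array(rows(0,q[0]*.001,q[1]*.01))-np.array(meas('wd1')),[0,1.4]);RT=q[1]*.01\nif __name__",1)
s=s.replace("print('model0'","print(q,'model0'")
open('tilt.py','w').write(s)
E
python3 tilt.py wd1 wd2 wd3
```

```text
wd1 [409.   249.62] tilt 0.0 dy 0.0006
wd2 [408.51 252.55] tilt 1.46 dy 0.001
wd3 [406.25 255.1 ] tilt 3.24 dy 0.001
[0.5705588  1.16945037] model0 (np.float64(407.4866844538391), np.float64(248.58825552497717)) model15 (np.float64(385.802881213414), np.float64(271.0623685256818))
```

Emit:
servo_tool(
  deltas=[0, -0.001, 0, 0, 0, -0.002, 0, 0, 0, -0.003, 0, 0, 0, -0.004, 0, 0, 0, -0.005, 0, 0],
)

```text
t: 13.55
tool_pos: [0.6597, -0.3118, 0.0706]
eef_rot: [0.807, 0.591, 0.004, 0.005]
wrist_force: [10.6, -3.1, -4.4]
opening: 0.0293
```

```bash
python3 - <<'E'
from h import *
s=ctrl.sense(); print(s['t'],s['tool_pos'],s['opening'],s['wrist_force'],s['moment']);print(R.from_quat(s['eef_rot']).as_matrix().round(4))
cap('wrist','wd4')
E
python3 tilt.py wd4
```

```text
13.55 [ 0.65966942 -0.31178493  0.07058607] 0.029296236780501795 [10.61207669 -3.13736223 -4.39838934] [-0.97441944 -2.5073524  -0.05956823]
[[ 3.022e-01  9.531e-01  1.320e-02]
 [ 9.532e-01 -3.022e-01 -3.900e-03]
 [ 3.000e-04  1.370e-02 -9.999e-01]]
wd4 [404.34 261.29] tilt 6.42 dy 0.0019
[0.5705588  1.16945037] model0 (np.float64(407.4866844538391), np.float64(248.58825552497717)) model15 (np.float64(385.802881213414), np.float64(271.0623685256818))
```

Emit:
servo_tool(
  deltas=[0, -0.0015, 0, 0, 0, -0.003, 0, 0, 0, -0.0045, 0, 0, 0, -0.006, 0, 0, 0, -0.007, 0, 0],
)

```text
t: 14.02
tool_pos: [0.6537, -0.3099, 0.0712]
eef_rot: [0.807, 0.591, 0.005, 0.006]
wrist_force: [10.5, -5.0, -2.1]
opening: 0.0295
```

```bash
python3 - <<'E'
from h import *
s=ctrl.sense(); print(s['t'],s['tool_pos'],s['opening'],s['wrist_force'],s['moment']);print(R.from_quat(s['eef_rot']).as_matrix().round(4))
cap('wrist','wd5')
E
python3 tilt.py wd5
```

```text
14.0167 [ 0.65374643 -0.30985705  0.07119721] 0.029452569542140705 [10.49777167 -4.97408658 -2.14862148] [-1.04053148 -2.59489984 -0.0252952 ]
[[ 3.023e-01  9.531e-01  1.490e-02]
 [ 9.532e-01 -3.022e-01 -4.300e-03]
 [ 4.000e-04  1.550e-02 -9.999e-01]]
wd5 [401.39 270.18] tilt 10.84 dy 0.0032
[0.5705588  1.16945037] model0 (np.float64(407.4866844538391), np.float64(248.58825552497717)) model15 (np.float64(385.802881213414), np.float64(271.0623685256818))
```

View pics/wd5.png

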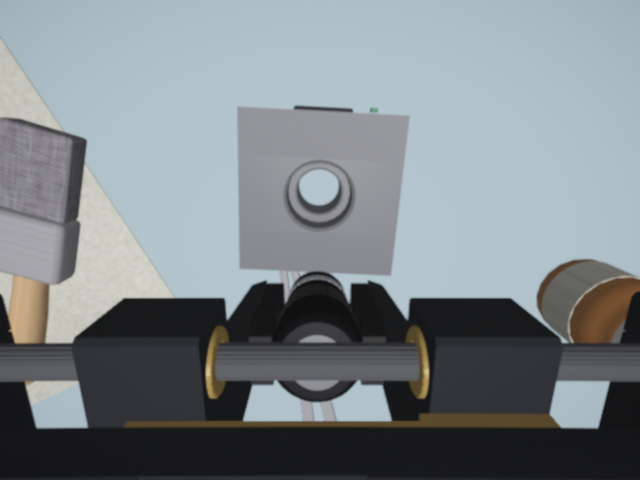

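Emit:
servo_tool(
  deltas=[0, -0.001, 0, 0, 0, -0.002, 0, 0, 0, -0.003, 0, 0, 0, -0.004, 0, 0, 0, -0.005, 0, 0],
)

```text
t: 14.48
tool_pos: [0.6495, -0.3085, 0.0714]
eef_rot: [0.807, 0.591, 0.005, 0.007]
wrist_force: [11.3, -3.9, -1.8]
opening: 0.0296
```

```bash
sed -i 's/edge(396,416),edge(240,272)/edge(388,416),edge(240,292)/' tilt.py
python3 - <<'E'
from h import *
s=ctrl.sense(); print(s['t'],s['tool_pos'],s['opening'],s['wrist_force'],s['moment']);print(R.from_quat(s['eef_rot']).as_matrix().round(4))
cap('wrist','wd6')
E
python3 tilt.py wd1 wd5 wd6
```

```text
14.4833 [ 0.6494556  -0.30850542  0.07143439] 0.029617163483618942 [11.28081606 -3.90964982 -1.76678368] [-0.92477012 -2.74272938  0.04068312]
[[ 3.023e-01  9.531e-01  1.580e-02]
 [ 9.532e-01 -3.023e-01 -4.600e-03]
 [ 4.000e-04  1.650e-02 -9.999e-01]]
wd1 [409.   249.62] tilt 0.0 dy 0.0006
wd5 [401.39 271.58] tilt 11.4 dy 0.0035
wd6 [397.9  284.45] tilt 17.28 dy 0.0058
[0.5705588  1.16945037] model0 (np.float64(407.4866844538391), np.float64(248.58825552497717)) model15 (np.float64(385.802881213414), np.float64(271.0623685256818))
```

Run:
```python
from h import *
a,_=load('wd5');b,_=load('wd6')
z=np.hstack([a[240:420,250:390],b[240:420,250:390]])
cv2.imwrite('pics/z10.png',np.clip(cv2.resize(z,None,fx=2.8,fy=2.8,interpolation=2).astype(float)*1.5,0,255)[:,:,::-1])
print(b[255:295,310:326].mean(2).mean(1).round().tolist())
```

```text
[139.0, 139.0, 138.0, 138.0, 138.0, 138.0, 138.0, 138.0, 138.0, 138.0, 138.0, 138.0, 138.0, 138.0, 138.0, 137.0, 137.0, 137.0, 137.0, 137.0, 137.0, 137.0, 133.0, 116.0, 81.0, 53.0, 68.0, 91.0, 103.0, 90.0, 52.0, 24.0, 26.0, 31.0, 32.0, 31.0, 32.0, 32.0, 28.0, 22.0][ WARN:0@0.074] global loadsave.cpp:1063 imwrite_ Unsupported depth image for selected encoder is fallbacked to CV_8U.
```

View pics/z10.png

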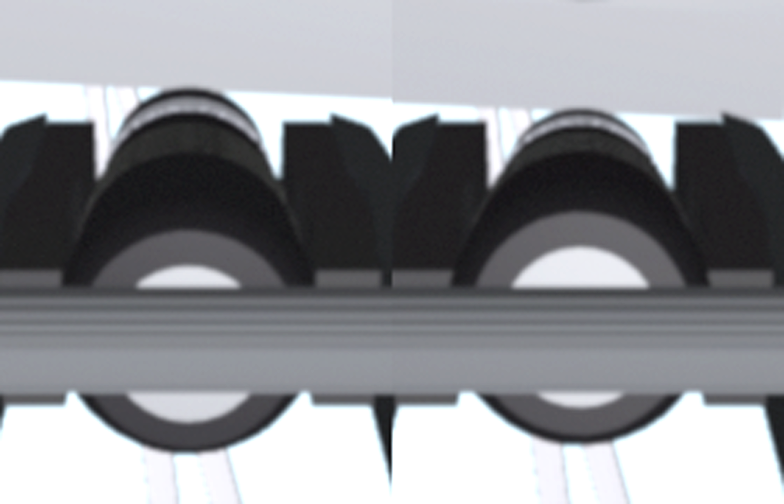

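```bash
python3 - <<'E'
s=open('tilt.py').read()
s=s.replace("    return edge(388,416),edge(240,292)","""    k=next(i for i in range(240,300) if col[i]<col[238]-45)
    lo=k-3; base=col[lo-1]; i=next(i for i in range(lo,300) if col[i]<base-40); f=(col[i-1]-(base-40))/(col[i-1]-col[i])
    return edge(388,416),i-1+f""")
open('tilt.py','w').write(s)
E
python3 tilt.py wt1 wd1 wd2 wd3 wd4 wd5 wd6
```

```text
wt1 [409.37 248.65] tilt -0.11 dy 0.0001
wd1 [409.   248.63] tilt -0.0 dy 0.0
wd2 [408.51 252.08] tilt 1.7 dy 0.0006
wd3 [406.25 254.48] tilt 3.42 dy 0.0005
wd4 [404.34 260.73] tilt 6.62 dy 0.0014
wd5 [401.39 271.05] tilt 11.62 dy 0.003
wd6 [397.9  278.55] tilt 15.44 dy 0.004
[0.02215397 1.22429085] model0 (np.float64(408.9387923218717), np.float64(248.58825552497717)) model15 (np.float64(387.60050013871205), np.float64(271.0623685256818))
```

Emit:
servo_tool(
  deltas=[0, 0.006, 0, 0, 0, 0.016, 0, 0, 0, 0.026, 0, 0, 0, 0.034, -0.01, 0, 0, 0.04, -0.03, 0],
)

```text
t: 14.95
tool_pos: [0.6781, -0.3172, 0.0954]
eef_rot: [0.807, 0.591, -0.002, -0.004]
wrist_force: [-0.7, -0.2, -1.4]
opening: 0.0295
```

Emit:
servo_tool(
  deltas=[0, 0, -0.01, 0, 0, 0, -0.02, 0, 0, 0, -0.03, 0, 0, 0, -0.03, 0, 0, 0, -0.03, 0],
)

```text
t: 15.37
tool_pos: [0.6803, -0.3184, 0.1291]
eef_rot: [0.807, 0.591, -0.0, 0.0]
wrist_force: [-0.5, 0.3, -1.7]
opening: 0.0295
```

```bash
python3 - <<'E'
from h import *
s=ctrl.sense(); print(s['t'],s['tool_pos'],s['opening'],s['wrist_force'],np.array(s['joint_velocities']).round(3));print(R.from_quat(s['eef_rot']).as_matrix().round(4))
cap('wrist','wd7');cap('side','sd7');cap('scene','cd7')
a,_=load('sd7');b,_=load('cd7')
z=np.hstack([cv2.resize(a[210:310,380:480],(400,400),interpolation=2),cv2.resize(b[120:220,190:290],(400,400),interpolation=2)])
cv2.imwrite('pics/z11.png',z[:,:,::-1])
b,_=load('wd7')
cv2.imwrite('pics/z12.png',np.clip(cv2.resize(b[240:420,240:400],None,fx=4,fy=3.3,interpolation=2).astype(float)*1.4,0,255).astype(np.uint8)[:,:,::-1])
E
python3 tilt.py wd7
```

```text
15.3667 [ 0.68030617 -0.31840558  0.12913911] 0.029475862366463774 [-0.51366394  0.33890673 -1.66211202] [ 0.     0.02   0.003  0.017  0.    -0.003  0.001]
[[ 3.020e-01  9.533e-01  0.000e+00]
 [ 9.533e-01 -3.020e-01 -2.000e-04]
 [-2.000e-04  1.000e-04 -1.000e+00]]
wd7 [398.49 277.91] tilt 15.05 dy 0.004
[0.02215397 1.22429085] model0 (np.float64(408.9387923218717), np.float64(248.58825552497717)) model15 (np.float64(387.60050013871205), np.float64(271.0623685256818))
```

View pics/z11.png

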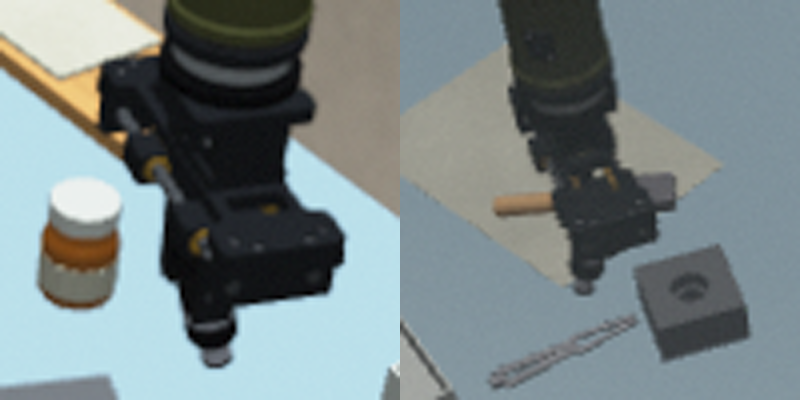

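View pics/z12.png

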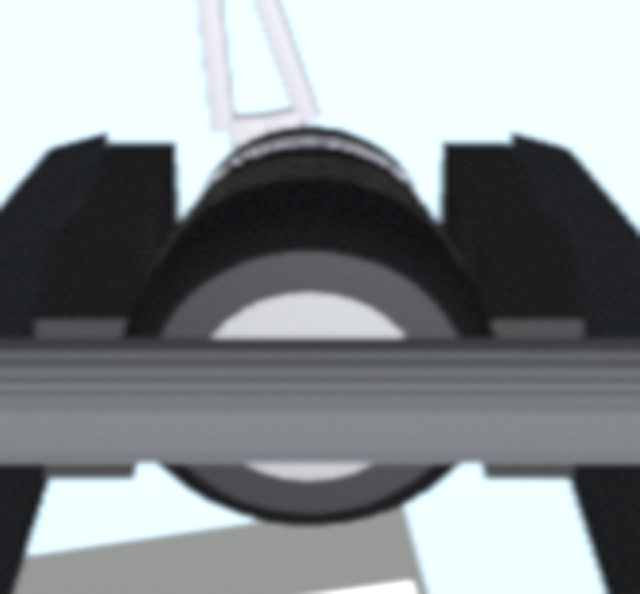

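Run:
```python
from h import *
for f in['wd1','wd5','wd7']:
    im,_=load(f); c=im[:,312:324].astype(float).mean(2).mean(1)
    print(f,list(zip(range(244,346),c[244:346].round().astype(int).tolist())))
    print(list(zip(range(378,416),c[378:416].round().astype(int).tolist())))
```

```text
wd1 [(244, 196), (245, 196), (246, 195), (247, 192), (248, 174), (249, 129), (250, 72), (251, 35), (252, 21), (253, 18), (254, 18), (255, 18), (256, 18), (257, 19), (258, 32), (259, 64), (260, 92), (261, 105), (262, 108), (263, 108), (264, 108), (265, 112), (266, 120), (267, 105), (268, 59), (269, 23), (270, 18), (271, 18), (272, 18), (273, 18), (274, 18), (275, 18), (276, 19), (277, 21), (278, 27), (279, 27), (280, 23), (281, 23), (282, 28), (283, 28), (284, 22), (285, 23), (286, 28), (287, 27), (288, 22), (289, 23), (290, 28), (291, 28), (292, 22), (293, 22), (294, 25), (295, 29), (296, 26), (297, 21), (298, 18), (299, 18), (300, 18), (301, 18), (302, 18), (303, 18), (304, 18), (305, 18), (306, 18), (307, 18), (308, 18), (309, 18), (310, 18), (311, 18), (312, 18), (313, 18), (314, 18), (315, 18), (316, 18), (317, 18), (318, 18), (319, 18), (320, 18), (321, 18), (322, 18), (323, 19), (324, 18), (325, 19), (326, 19), (327, 19), (328, 20), (329, 21), (330, 21), (331, 22), (332, 23), (333, 23), (334, 24), (335, 25), (336, 25), (337, 26), (338, 27), (339, 27), (340, 28), (341, 32), (342
[... 3016 characters left out ...]
, (324, 68), (325, 68), (326, 68), (327, 73), (328, 100), (329, 134), (330, 152), (331, 156), (332, 156), (333, 157), (334, 156), (335, 156), (336, 156), (337, 156), (338, 156), (339, 156), (340, 154), (341, 142), (342, 111), (343, 68), (344, 48), (345, 52)]
[(378, 94), (379, 105), (380, 126), (381, 145), (382, 149), (383, 147), (384, 135), (385, 104), (386, 70), (387, 59), (388, 58), (389, 57), (390, 57), (391, 57), (392, 57), (393, 56), (394, 52), (395, 41), (396, 28), (397, 28), (398, 50), (399, 84), (400, 105), (401, 110), (402, 110), (403, 110), (404, 110), (405, 110), (406, 110), (407, 110), (408, 110), (409, 110), (410, 110), (411, 110), (412, 110), (413, 109), (414, 110), (415, 109)]
```

```bash
cat > jf.py <<'E'
from tilt import *
from scipy.optimize import least_squares
def ring(th,dy,dz,s,r):
    u=np.array([0,-np.sin(th),-np.cos(th)]);e1=np.array([1.,0,0]);e2=np.cross(u,e1)
    g=np.array([0,dy,-.0183+dz])+u*s
    v=proj(cal,g+r*(np.cos(a)[:,None]*e1+np.sin(a)[:,None]*e2))[:,1]; return v.min(),v.max()
D={'wd1':dict(wl=403.0,sl=408.9,b=249.3),'wd5':dict(wu=334.9,wl=390.4,gu=322.,sl=401.,b=271.2),'wd7':dict(wu=328.2,wl=385.1,gu=315.6,sl=398.6,b=278.4)}
def f(p,pr=False):
    rw,rg,c,dz,dcam=p[:5]*1e-3; out=[]
    for i,(k,d) in enumerate(D.items()):
        th,dy=(0,p[5]*1e-3) if i==0 else (p[4+2*i]*.1,p[5+2*i]*1e-3)
        w=ring(th,dy,dz,.035,rw);g=ring(th,dy,dz,.035,rg);s=ring(th,dy,dz,.035-c,.015);b=ring(th,dy,dz,-.05,.015)
        P=dict(wu=w[0],wl=w[1],gu=g[0],sl=max(s[1],g[1]),b=b[0])
        r=[P[q]-d[q] for q in d]; out+=r
        if pr: print(k,np.degrees(th).round(2),np.round(dy*1e3,2),dict(zip(d,np.round(r,2))))
    return np.r_[out,p[3]/1.,p[2]-1]
s=least_squares(f,[9.,13.5,1,0,0,0,2,0,2.6,0]);print(s.x.round(2));f(s.x,1)
E
python3 jf.py
```

```text
[   8.88   12.34    3.95    0.51 -115.01    0.88    2.03    3.09    2.73
    3.82]
wd1 0.0 0.88 {'wl': np.float64(-1.81), 'sl': np.float64(1.43), 'b': np.float64(0.6)}
wd5 11.65 3.09 {'wu': np.float64(-1.21), 'wl': np.float64(-0.49), 'gu': np.float64(0.63), 'sl': np.float64(1.33), 'b': np.float64(-0.27)}
wd7 15.67 3.82 {'wu': np.float64(-0.87), 'wl': np.float64(-0.11), 'gu': np.float64(0.53), 'sl': np.float64(0.55), 'b': np.float64(-0.11)}
```

```bash
cat > jf2.py <<'E'
from jf import ring,np
from scipy.optimize import least_squares
D={'wd1':dict(wl=403.0,sl=408.9,b=249.3,r1=259.,r2=267.9,k1=277.5,k2=297.),'wd5':dict(wu=334.9,wl=390.4,gu=322.,sl=401.,b=271.2,r1=274.6,r2=279.7,k1=283.2,k2=293.8),'wd7':dict(wu=328.2,wl=385.1,gu=315.6,sl=398.6,b=278.4,r1=280.8,r2=284.5,k1=286.6,k2=293.6)}
def f(p,pr=False):
    rw,rg,c,dz,hw,s1,s2,s3,s4,cb=p[:10]*1e-3; out=[]; q0=p[10:]
    for i,(k,d) in enumerate(D.items()):
        th,dy=(0,q0[0]*1e-3) if i==0 else (q0[2*i-1]*.1,q0[2*i]*1e-3)
        R=lambda s,r=.015:ring(th,dy,dz,s,r)
        w=R(.035+hw,rw);g=R(.035,rg);s=R(.035-c)
        P=dict(wu=w[0],wl=w[1],gu=g[0],sl=max(s[1],g[1]),b=min(R(-.05,.015-cb)[0],R(-.05+cb)[0]),r1=R(s1)[0],r2=R(s2)[0],k1=R(s3)[0],k2=R(s4)[0])
        r=[P[q]-d[q] for q in d]; out+=r
        if pr: print(k,np.degrees(th).round(2),np.round(dy*1e3,2),dict(zip(d,[float(x) for x in np.round(r,2)])))
    return np.r_[out,p[3]/1.,p[2]-1,p[4],p[9]-.5,(q0[0])/1.5]
s=least_squares(f,[9.,13.5,1,0,0,-45,-41,-33,-20,.5,0,2,0,2.6,0]);print(s.x.round(2));f(s.x,1)
J=s.jac;C=np.linalg.inv(J.T@J);print('sd th7 deg',np.degrees(.1*np.sqrt(C[13,13])),'dy',np.sqrt(C[14,14]))
E
python3 jf2.py | tail -6
```

```text
[  8.6   11.98   3.24   0.45   1.59 -34.17 -21.01 -10.2    9.64   0.66
   0.51   2.05   2.49   2.76   3.37]
wd1 0.0 0.51 {'wl': 0.18, 'sl': 0.16, 'b': 0.32, 'r1': -0.22, 'r2': 0.19, 'k1': -0.57, 'k2': -0.17}
wd5 11.76 2.49 {'wu': -0.45, 'wl': -0.54, 'gu': -0.12, 'sl': 0.92, 'b': -0.92, 'r1': 0.27, 'r2': -0.16, 'k1': 0.78, 'k2': 0.19}
wd7 15.84 3.37 {'wu': -0.26, 'wl': -0.33, 'gu': 0.12, 'sl': 0.27, 'b': -0.44, 'r1': 0.23, 'r2': -0.34, 'k1': 0.53, 'k2': 0.22}
sd th7 deg 0.3205969600520466 dy 0.4628750795643337
```

Emit:
servo_tool(
  deltas=[0, 0, -0.025, -1, 0, 0, -0.05, -2.1, 0.02, -0.012, -0.07, -2.1, 0.045, -0.028, -0.07, -2.1, 0.075, -0.046, -0.07, -2.1],
)

```text
t: 15.93
tool_pos: [0.6594, -0.2347, 0.1996]
eef_rot: [0.797, 0.604, 0.0, 0.002]
wrist_force: [0.3, 0.8, -2.2]
opening: 0.0294
```

Run:
```python
from h import *
s=ctrl.sense(); print(s['t'],s['tool_pos'])
M=R.from_quat(s['eef_rot']).as_matrix();print(M.round(4))
print(M.T@(np.array([.5608,.1647,.200])-s['tool_pos']))
```

```text
15.9333 [ 0.65943522 -0.23465197  0.19956149]
[[ 0.2706  0.9627  0.0025]
 [ 0.9627 -0.2706 -0.002 ]
 [-0.0012  0.003  -1.    ]]
[ 0.35775105 -0.20303471 -0.00147772]
```

Emit:
servo_tool(
  deltas=[0.033, -0.018, 0, 0, 0.067, -0.037, 0, 0, 0.101, -0.056, 0, 0, 0.135, -0.076, 0, 0, 0.169, -0.095, 0, 0],
)

```text
t: 16.35
tool_pos: [0.6116, -0.0432, 0.1982]
eef_rot: [0.796, 0.605, -0.0, -0.0]
wrist_force: [0.1, 0.1, -1.6]
opening: 0.0295
```

Emit:
servo_tool(
  deltas=[0.034, -0.019, 0, 0, 0.068, -0.038, 0, 0, 0.102, -0.057, 0, 0, 0.136, -0.076, 0, 0, 0.165, -0.092, 0, 0],
)

```text
t: 16.77
tool_pos: [0.5668, 0.1418, 0.1983]
eef_rot: [0.795, 0.606, -0.0, -0.001]
wrist_force: [0.8, 0.8, -1.6]
opening: 0.0298
```

Emit:
servo_tool(
  deltas=[0.015, -0.009, 0, 0, 0.023, -0.013, 0, 0, 0.023, -0.013, 0.02, 0, 0.023, -0.013, 0.04, 0, 0.023, -0.013, 0.05, 0],
)

```text
t: 17.18
tool_pos: [0.5611, 0.1625, 0.1465]
eef_rot: [0.796, 0.605, -0.002, 0.0]
wrist_force: [0.1, -0.3, -1.7]
opening: 0.0296
```

Emit:
servo_tool(
  deltas=[0, 0, 0, 0, 0, 0, 0, 0, 0, 0, 0, 0, 0, 0, 0, 0],
)

```text
t: 17.52
tool_pos: [0.5628, 0.1643, 0.1497]
eef_rot: [0.796, 0.605, 0.001, 0.0]
wrist_force: [0.0, -0.2, -0.7]
opening: 0.0289
```

Run:
```python
from h import *
s=ctrl.sense(); print(s['t'],s['tool_pos'],np.array(s['joint_velocities']).round(3),s['wrist_force'])
M=R.from_quat(s['eef_rot']).as_matrix();print(M.round(4))
cap('wrist','wp2');cap('side','sp2');cap('scene','cp2')
a,_=load('sp2');b,_=load('cp2')
z=np.hstack([cv2.resize(a[130:250,240:360],(400,400),interpolation=2),cv2.resize(b[180:300,290:410],(400,400),interpolation=2)])
cv2.imwrite('pics/z13.png',z[:,:,::-1])
print(M.T@(np.array([.5608,.1647,.1383])-s['tool_pos']))
```

```text
17.5167 [0.56279732 0.16432465 0.14972815] [-0.004 -0.003 -0.003  0.004  0.    -0.001  0.001] [ 0.01918441 -0.1809695  -0.69196945]
[[ 2.675e-01  9.635e-01  1.900e-03]
 [ 9.636e-01 -2.675e-01  7.000e-04]
 [ 1.200e-03  1.600e-03 -1.000e+00]]
[-0.00018617 -0.00204355  0.01142463]
```

View pics/wp2.png

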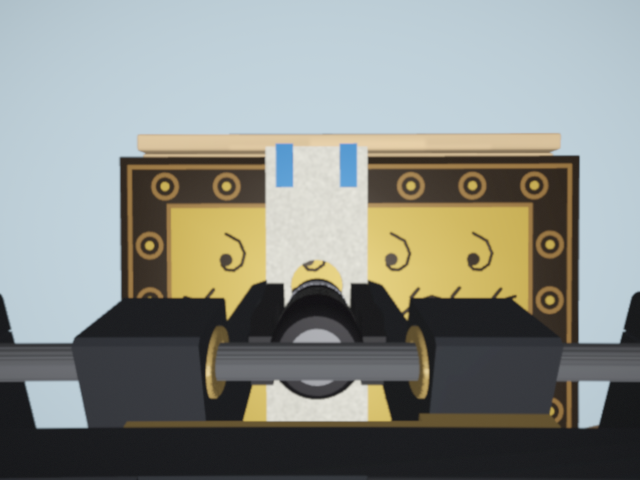

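View pics/z13.png

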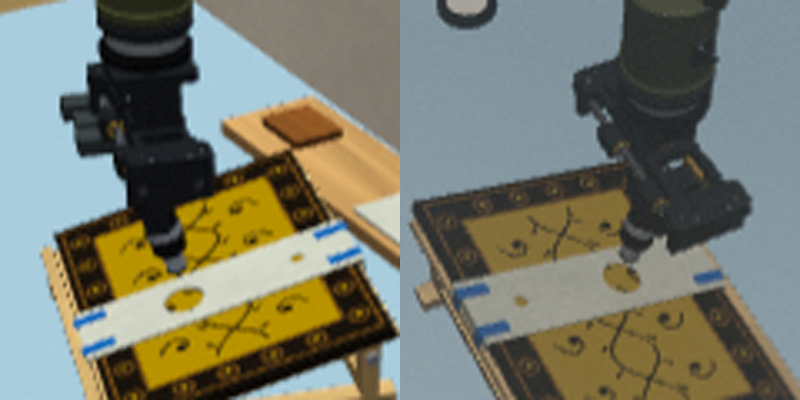

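Run:
```python
from fit import *
s=least_squares(res,[.49,.18,-.27,.1,0,0]);o,xs,ys,n,win=model(s.x)
_,c=load('wp2');_,ca=load('cp2');_,cb=load('sp2')
th=np.linspace(0,6.28,90)
h=proj(c,win+.002*n+.018*(np.cos(th)[:,None]*xs+np.sin(th)[:,None]*ys))
print('corners',proj(c,[o-.16*ys,o+.16*ys]).round(1).tolist(),'hole top',h[:,1].min(),'cols',h[:,0].min(),h[:,0].max())
print('mask edges at row~200 approx', proj(c,[win-.06*xs+.035*ys+.002*n,win-.06*xs-.035*ys+.002*n]).round(1).tolist())
M=np.array([[.2675,.9635,0],[.9636,-.2675,0],[0,0,-1.]]);t=np.array([.5628,.1643,.1497])
t15=np.radians(15.8);u=np.array([0,-np.sin(t15),-np.cos(t15)])
g=np.array([0,.0031,-.0183])
tip=t+M@(g-.07*u);top=t+M@(g-.05*u); print('tip',tip)
for nm,cc,x0,y0 in(('side',cb,240,130),('scene',ca,290,180)):
    q=proj(cc,[tip,top]); im,_=load('sp2' if nm=='side' else 'cp2')
    print(nm,q.round(1).tolist(),((q-[x0,y0])*400/120).round(0).tolist())
for f,x0,y0 in(('sp2',280,190),('cp2',345,225)):
    im,_=load(f);cv2.imwrite('pics/zz_'+f+'.png',cv2.resize(im[y0:y0+40,x0:x0+40],(600,600),interpolation=2)[:,:,::-1])
im,_=load('wp2');print(im[250:290,317].tolist()[5:16], im[200,255:275].mean(1).round().tolist(),im[200,360:375].mean(1).round().tolist())
```

```text
corners [[121.5, 156.9], [580.5, 155.9]] hole top 258.0345259304809 cols 291.36018103078555 342.89856092863903
mask edges at row~200 approx [[367.3, 197.6], [266.7, 197.8]]
tip [0.58415079 0.1583723  0.10064474]
side [[293.4, 209.6], [291.4, 204.1]] [[178.0, 265.0], [171.0, 247.0]]
scene [[358.1, 256.1], [360.0, 251.6]] [[227.0, 254.0], [233.0, 239.0]]
[[214, 213, 205], [215, 215, 206], [218, 217, 208], [219, 217, 205], [221, 213, 186], [224, 208, 153], [227, 208, 133], [228, 208, 130], [228, 208, 130], [228, 207, 130], [223, 202, 126]] [66.0, 66.0, 67.0, 67.0, 67.0, 66.0, 67.0, 67.0, 68.0, 93.0, 151.0, 197.0, 214.0, 217.0, 215.0, 214.0, 213.0, 213.0, 213.0, 215.0] [216.0, 217.0, 217.0, 218.0, 218.0, 219.0, 212.0, 175.0, 110.0, 74.0, 71.0, 71.0, 70.0, 70.0, 69.0]
```

View pics/zz_sp2.png

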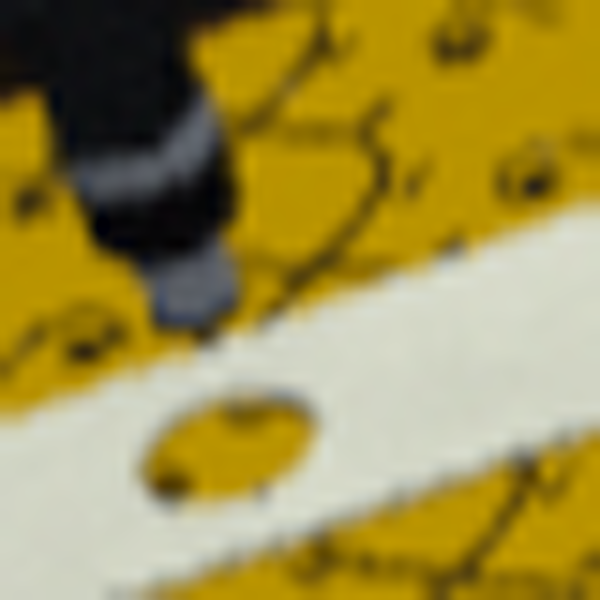

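View pics/zz_cp2.png

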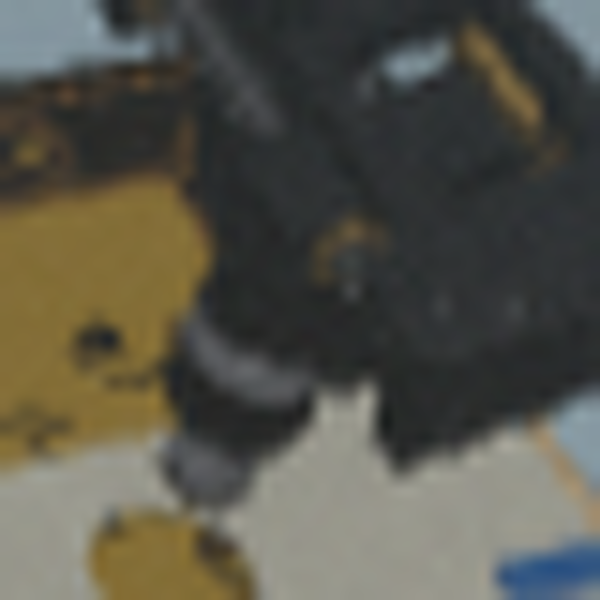

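Emit:
servo_tool(
  deltas=[0, -0.0044, 0, 0, 0, -0.0023, 0.008, 0, 0, -0.0001, 0.016, 0, 0, 0.0021, 0.024, 0, 0, 0.0043, 0.0324, 0],
)

```text
t: 18.08
tool_pos: [0.5662, 0.1631, 0.1151]
eef_rot: [0.796, 0.605, -0.0, -0.0]
wrist_force: [-0.3, -0.0, -1.1]
opening: 0.0296
```

Emit:
servo_tool(
  deltas=[0, 0, 0, 0, 0, 0, 0, 0, 0, 0, 0, 0, 0, 0, 0, 0],
)

```text
t: 18.42
tool_pos: [0.5662, 0.1634, 0.1165]
eef_rot: [0.796, 0.605, 0.0, -0.0]
wrist_force: [-0.3, 0.1, -1.6]
opening: 0.0292
```

Run:
```python
from h import *
F=[]
for f in('wrist','side','scene'):
    s=ctrl.sense(); F.append(s['wrist_force']); cap(f,f[0]+'q')
print(s['t'],s['tool_pos'],np.mean(F,0))
M=R.from_quat(s['eef_rot']).as_matrix();print(M.round(4), M.T@(np.array([.5689,.1625,.1095])-s['tool_pos']))
a,_=load('sq');z=cv2.resize(a[195:235,275:315],(400,400),interpolation=2)
b,_=load('wq');z2=cv2.resize(b[240:320,277:357],(400,400),interpolation=2)
cv2.imwrite('pics/z14.png',np.hstack([z,z2])[:,:,::-1])
```

```text
18.5167 [0.56618796 0.16338348 0.11664515] [-0.3051346   0.03273087 -1.44561939]
[[ 2.668e-01  9.637e-01  5.000e-04]
 [ 9.637e-01 -2.668e-01  3.000e-04]
 [ 4.000e-04  4.000e-04 -1.000e+00]] [-0.00013069  0.00284673  0.00714618]
```

View pics/z14.png

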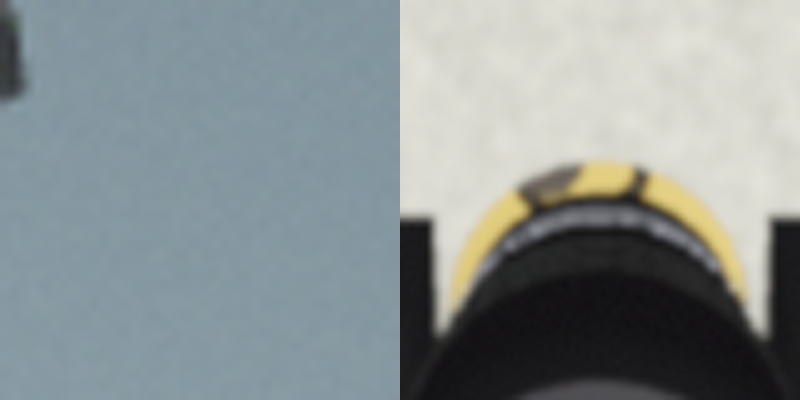

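View pics/sq.png

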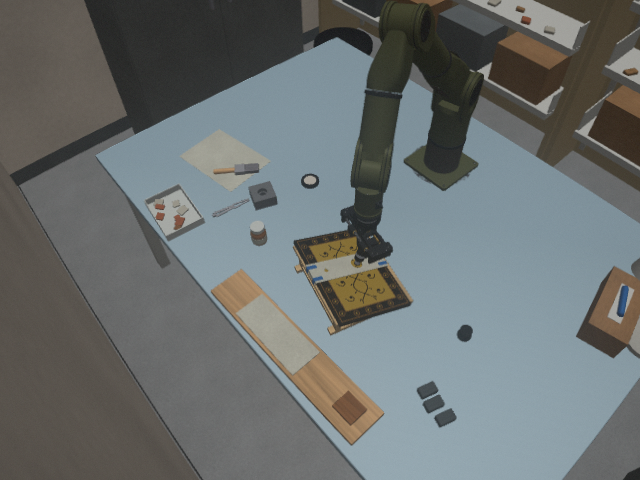

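Run:
```python
from fit import *
s=least_squares(res,[.49,.18,-.27,.1,0,0]);o,xs,ys,n,win=model(s.x)
im,c=load('wq'); B=im[:,:,2].astype(float)-im[:,:,0]*.0
pts=[]
for x in range(296,339,3):
    col=B[262:300,x]; 
    i=next((i for i in range(1,38) if col[i]<170),None)
    if i: pts.append((x,262+i-1+(col[i-1]-170)/(col[i-1]-col[i])))
pts=np.array(pts);print(pts.round(1).tolist())
O,d=ray(c,pts); P0=win+.002*n
X=O+d*(((P0-O)@n)/(d@n))[:,None]; q=np.c_[(X-P0)@xs,(X-P0)@ys]
r=least_squares(lambda k:np.hypot(q[:,0]-k[0],q[:,1]-k[1])-.018,[0,0]);print('window shift up/along',r.x,np.abs(r.fun).max())
im,c=cap('side','sq2');cv2.imwrite('pics/z15.png',cv2.resize(im[190:240,270:320],(600,600),interpolation=2)[:,:,::-1])
im,c=load('sq');cv2.imwrite('pics/z16.png',cv2.resize(im[235:285,335:385],(600,600),interpolation=2)[:,:,::-1])
```

```text
[[296.0, 280.0], [299.0, 277.5], [302.0, 275.2], [305.0, 274.1], [308.0, 272.7], [311.0, 272.2], [314.0, 272.1], [317.0, 271.9], [320.0, 272.3], [323.0, 272.3], [326.0, 273.3], [329.0, 274.7], [332.0, 276.4], [335.0, 278.7], [338.0, 281.4]]
window shift up/along [ 0.00099307 -0.0005784 ] 0.00017964420371830575
```

View pics/z15.png

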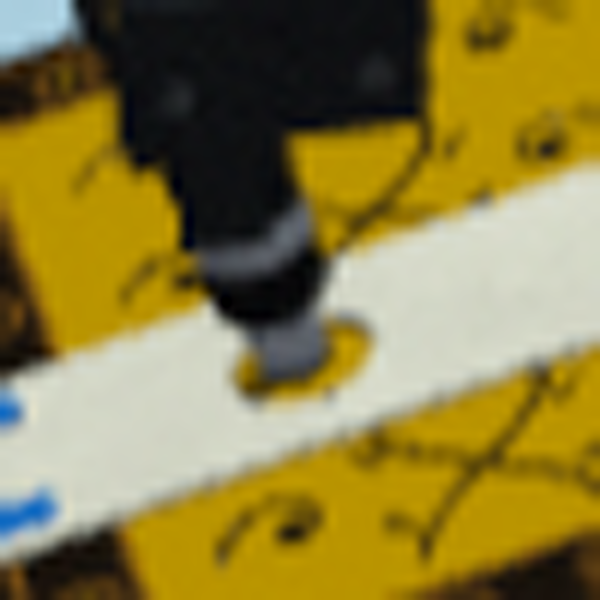

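View pics/z16.png

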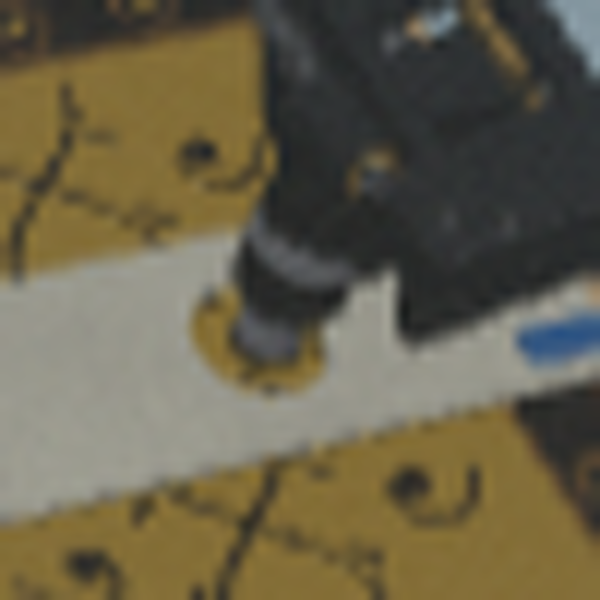

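Emit:
servo_tool(
  deltas=[-0.0005, 0.001, 0.001, 0, -0.0005, 0.0015, 0.0025, 0, -0.0005, 0.002, 0.004, 0, -0.0005, 0.0025, 0.005, 0, -0.0005, 0.0025, 0.005, 0],
)

```text
t: 19.03
tool_pos: [0.5684, 0.1622, 0.1113]
eef_rot: [0.796, 0.605, 0.0, -0.0]
wrist_force: [-1.0, 0.1, 1.1]
opening: 0.029
```

Run:
```python
from h import *
F=[]
for i in range(6):
    s=ctrl.sense(); F.append(s['wrist_force']); cap('side','r_s') if i%2 else cap('wrist','r_w')
print(s['t'],s['tool_pos'],np.mean(F,0),np.std(F,0))
M=R.from_quat(s['eef_rot']).as_matrix();print(M.round(4), M.T@(np.array([.5689,.1625,.1095])-s['tool_pos']))
```

```text
19.2833 [0.56836479 0.16216458 0.11143724] [-0.89056742  0.31677907  1.75642034] [0.46394714 0.28977908 0.45060173]
[[ 2.668e-01  9.638e-01  1.000e-04]
 [ 9.638e-01 -2.668e-01  1.000e-04]
 [ 1.000e-04  1.000e-04 -1.000e+00]] [0.00046582 0.00042613 0.00193734]
```

Emit:
servo_tool(
  deltas=[0, 0.0001, 0.0003, 0, 0, 0.0001, 0.0003, 0, 0, 0.0001, 0.0003, 0, 0, 0.0001, 0.0003, 0, 0, 0.0001, 0.0003, 0],
)

```text
t: 19.75
tool_pos: [0.5685, 0.1622, 0.111]
eef_rot: [0.796, 0.605, 0.0, -0.0]
wrist_force: [-0.7, -0.9, 1.2]
opening: 0.029
```

```bash
python3 - <<'E'
from h import *
F=[];p=[]
for i in range(16):
    s=ctrl.sense(); F.append(s['wrist_force']);p.append(s['tool_pos']); cap(*[('side','r2_s'),('wrist','r2_w'),('scene','r2_c')][i%3])
print(s['t'],p[0],p[-1],np.mean(F,0),np.std(F,0)/4)
im,c=load('r2_s');a=cv2.resize(im[190:240,270:320],(400,400),interpolation=2)
im,c=load('r2_c');b=cv2.resize(im[235:285,335:385],(400,400),interpolation=2)
cv2.imwrite('pics/z17.png',np.hstack([a,b])[:,:,::-1])
E
python3 tilt.py wd7 wq r2_w
```

```text
20.5 [0.56845146 0.16216723 0.11102144] [0.56845883 0.16218904 0.11101741] [-0.66395074  0.18604179  1.91469886] [0.12043013 0.13949201 0.10263078]
wd7 [398.49 277.91] tilt 15.05 dy 0.004
wq [398.49 273.  ] tilt 13.12 dy 0.0028
r2_w [398.5  272.22] tilt 12.81 dy 0.0026
[0.02215397 1.22429085] model0 (np.float64(408.9387923218717), np.float64(248.58825552497717)) model15 (np.float64(387.60050013871205), np.float64(271.0623685256818))
```

View pics/z17.png

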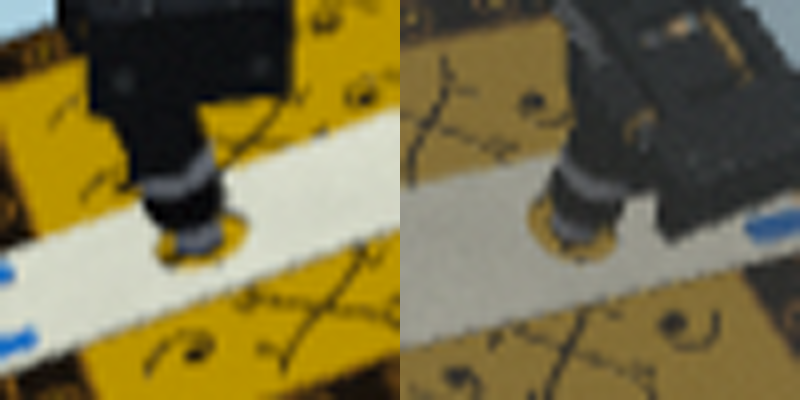

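View pics/r2_w.png

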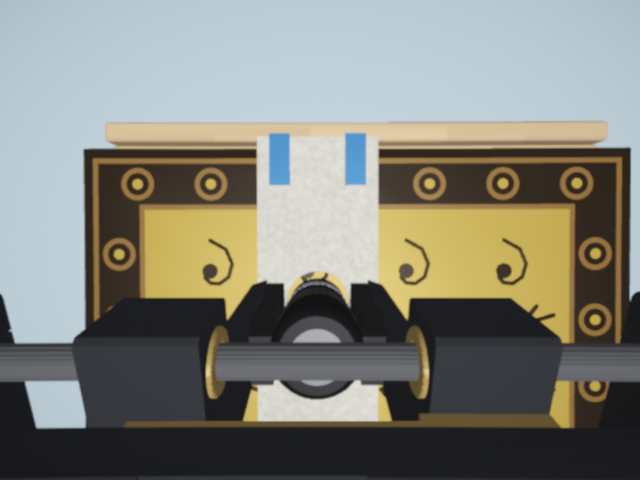

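Run:
```python
from h import *
for f in['wd7','wp2','r2_w']:
    im,_=load(f); c=im[:,312:324].astype(float).mean(2).mean(1)
    print(f,c[272:300].round().astype(int).tolist(),c[312:332].round().astype(int).tolist(),c[382:402].round().astype(int).tolist())
from fit import *
s=least_squares(res,[.49,.18,-.27,.1,0,0]);o,xs,ys,n,win=model(s.x);
im,c=load('r2_s');_,ca=load('r2_c')
for k in(0,.001):
  w=win+k*xs-.0006*ys*(k>0)
  print(((proj(c,[w,w+.01*n])-[270,190]+.5)*8).round().tolist(),((proj(ca,[w,w+.01*n])-[335,235]+.5)*8+[400,0]).round().tolist())
```

```text
wd7 [172, 170, 173, 176, 175, 161, 122, 65, 48, 75, 94, 96, 74, 38, 21, 26, 31, 31, 30, 31, 31, 27, 22, 16, 15, 15, 15, 16] [20, 21, 23, 33, 52, 65, 69, 69, 69, 69, 69, 68, 68, 68, 68, 73, 100, 134, 152, 156] [149, 147, 135, 104, 70, 59, 58, 57, 57, 57, 57, 56, 52, 41, 28, 28, 50, 84, 105, 110]
wp2 [184, 189, 190, 190, 188, 178, 144, 83, 54, 82, 107, 119, 105, 59, 26, 32, 38, 37, 36, 37, 36, 33, 27, 21, 20, 19, 20, 20] [26, 26, 28, 36, 57, 74, 81, 81, 81, 81, 81, 81, 81, 81, 80, 83, 104, 144, 169, 176] [169, 168, 160, 135, 92, 70, 69, 68, 68, 68, 68, 67, 64, 56, 39, 40, 87, 160, 207, 217]
r2_w [182, 173, 174, 177, 175, 159, 120, 65, 51, 82, 105, 117, 102, 57, 25, 32, 37, 36, 35, 36, 36, 32, 27, 21, 19, 20, 19, 19] [25, 26, 28, 36, 56, 73, 79, 80, 80, 80, 80, 80, 80, 79, 79, 81, 102, 142, 168, 174] [167, 166, 159, 135, 92, 69, 68, 67, 67, 67, 67, 66, 64, 55, 39, 39, 86, 158, 205, 214]
[[206.0, 243.0], [198.0, 222.0]] [[574.0, 231.0], [581.0, 214.0]]
[[209.0, 243.0], [201.0, 222.0]] [[571.0, 230.0], [578.0, 213.0]]
```

Run:
```python
from h import *
s=ctrl.sense();print(s['t'],s['tool_pos'],s['wrist_force'],s['opening']);print(ctrl.hand_in())
```

```text
20.55 [0.56847707 0.16215504 0.11102308] [-0.37225317  1.69251634  2.24277836] 0.02893367293613005
the job is handed in; nothing more can be done
None
```

The colour meter was calibrated on the white tile, and I handed in at about 20.6 s with it held in the larger mask hole, pressed and steady.

- **Calibration:** I drew the meter out of the dock and set it upright on the middle of the tile. I pressed it by 5 mm, about 3.7 N, and held it there for about 2.7 s.
- **Tilting the meter:** The moves allowed no tilt of the tool, so I turned the meter in the grip. I pushed its body sideways against the top edge of the fixed dock with about 11 N.
- **Reading on the panel:** I approached along the panel's normal into the larger hole. Averaged wrist force was about 3.5 N along the normal, which is about 5 mm of nose travel.

**Checks that did not fully agree:**
- My image fit puts the meter's tilt at 15.8° ± 0.4°, against the 15° slope, so it may be up to about 1° off square. The meter had not turned further in the grip at the last check.
- The camera views put the nose within about 1 mm of the hole's centre.
- From position alone the nose would be only about 3.5 mm in. That depends on the camera calibration, which is good to about 2 mm, so I trusted the force reading, which gave about 5 mm.

I saw no contact with the panel or mask other than the nose. The other things looked unmoved in the last pictures I viewed, but I did not measure them.

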